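Change over the vial blocks in a shaker and lock the retaining bar

TASK

The red-capped vial blocks in the shaker (one or two) have finished: turn the orange lever to unlock the retaining bar, draw the bar fully back by its black knob, and stand the red-capped blocks flat in the steel tray to cool. Then seat every blue-capped block that waits on the blue pad in a pocket of the shaker, flat and fully down, push the bar fully home over their feet and turn the orange lever all the way back to lock it. Keep all the vial blocks upright, and do not disturb the bottles and the beaker.

Things in the scene. Friction and masses are not known exactly. Their poses are not given: they have to be found in the camera images.
- fresh1_c (a point): BLUE-capped waiting aluminium vial block, 52 (x) x 56 (y) x 40 mm high, with a foot flange 10 mm thick sticking out 10 mm at both x ends (72 x 56 mm at the bottom); nine capped vials fixed in it stand 10 mm above its top; 0.3 kg; same after a half turn. Point: its centre, 20 mm above its underside, z up. On the blue bench pad at the start, or absent (2 or 3 are there).
- fresh2_c (a point): BLUE-capped waiting aluminium vial block, 52 (x) x 56 (y) x 40 mm high, with a foot flange 10 mm thick sticking out 10 mm at both x ends (72 x 56 mm at the bottom); nine capped vials fixed in it stand 10 mm above its top; 0.3 kg; same after a half turn. Point: its centre, 20 mm above its underside, z up. On the blue bench pad at the start, or absent (2 or 3 are there).
- fresh3_c (a point): BLUE-capped waiting aluminium vial block, 52 (x) x 56 (y) x 40 mm high, with a foot flange 10 mm thick sticking out 10 mm at both x ends (72 x 56 mm at the bottom); nine capped vials fixed in it stand 10 mm above its top; 0.3 kg; same after a half turn. Point: its centre, 20 mm above its underside, z up. On the blue bench pad at the start, or absent (2 or 3 are there).
- done1_c (a point): RED-capped finished aluminium vial block, 52 (x) x 56 (y) x 40 mm high, with a foot flange 10 mm thick sticking out 10 mm at both x ends (72 x 56 mm at the bottom); nine capped vials fixed in it stand 10 mm above its top; 0.3 kg; same after a half turn. Point: its centre, 20 mm above its underside, z up. In pocket1 at the start, or absent (1 or 2 are there).
- done2_c (a point): RED-capped finished aluminium vial block, 52 (x) x 56 (y) x 40 mm high, with a foot flange 10 mm thick sticking out 10 mm at both x ends (72 x 56 mm at the bottom); nine capped vials fixed in it stand 10 mm above its top; 0.3 kg; same after a half turn. Point: its centre, 20 mm above its underside, z up. In pocket2 at the start, or absent (1 or 2 are there).
- done3_c (a point): RED-capped finished aluminium vial block, 52 (x) x 56 (y) x 40 mm high, with a foot flange 10 mm thick sticking out 10 mm at both x ends (72 x 56 mm at the bottom); nine capped vials fixed in it stand 10 mm above its top; 0.3 kg; same after a half turn. Point: its centre, 20 mm above its underside, z up. In pocket3 at the start, or absent (1 or 2 are there).
- pocket1 (a point): centre of the floor of pocket 1 of three, 74 mm apart along the shaker's y in its dark platform (top 85 mm above the bench). 76 (x) x 60 (y) mm, 10 mm deep, the upper 6 mm bevelled outwards by 3 mm as a lead-in: a seated block has 2 mm of play all round, its flange flush with the platform, its centre 20 mm above this point. x points away from the robot to the retaining bar, z up.
- pocket2 (a point): centre of the floor of pocket 2 of three, 74 mm apart along the shaker's y in its dark platform (top 85 mm above the bench). 76 (x) x 60 (y) mm, 10 mm deep, the upper 6 mm bevelled outwards by 3 mm as a lead-in: a seated block has 2 mm of play all round, its flange flush with the platform, its centre 20 mm above this point. x points away from the robot to the retaining bar, z up.
- pocket3 (a point): centre of the floor of pocket 3 of three, 74 mm apart along the shaker's y in its dark platform (top 85 mm above the bench). 76 (x) x 60 (y) mm, 10 mm deep, the upper 6 mm bevelled outwards by 3 mm as a lead-in: a seated block has 2 mm of play all round, its flange flush with the platform, its centre 20 mm above this point. x points away from the robot to the retaining bar, z up.
- bar (a joint): retaining bar, flat steel, 296 x 44 x 8 mm, beyond the pockets, sliding along the shaker's x: 0 = home (6 mm over the block flanges, 2.5 mm above them; blocked by a block not seated flat), 0.036 m = fully back (nearest edge 66 mm from the pocket centre line). Friction 6 N, stays where left. Cannot leave home while the lever is locked.
- bar_knob (a point): middle of the black upright knob (20 mm diameter, 28 mm tall) in the middle of the retaining bar, by which it is slid; 60 mm from the line of pocket centres when the bar is home. The bar top is 22 mm below this point. Its x axis is the way the bar slides back, away from the pockets.
- lever (a joint): quarter-turn locking lever on the shaker's +y end of the bar, vertical pivot: 0 = locked (arm along the shaker's +y, in front of a fixed keeper pin that holds the bar), 1.571 rad = unlocked (turned counter-clockwise from above, arm along the shaker's -x, towards the robot). Friction 1.1 N at the knob, stays where left. Turns to 0 only with the bar home.
- lever_knob (a point): middle of the orange upright knob (20 mm diameter, 32 mm tall, spins freely) on the end of the locking lever's flat arm (14 mm wide, 8 mm thick, starting 16 mm below this point), 55 mm from the pivot. Its x axis equals the shaker's x when the lever is locked, and turns with the lever.
- lever_pivot (a point): point on the lever's vertical pivot axis, level with the middle of the orange knob; moves with the bar. Axes as lever_knob's.
- cool_in (a point): centre of the inner floor (3 mm above the bench) of the open stainless cooling tray, 200 (x) x 150 (y) mm outside, walls 3 mm thick, 15 mm high; fixed. x along its 200 mm.
- reagent: amber jar with a black cap, 60 mm diameter, 130 mm tall, loose, beyond the shaker; not part of the job. Origin at its underside.
- wash: white plastic bottle with a red cap, 58 mm diameter, 170 mm tall, loose, beyond the shaker; not part of the job. Origin at its underside.
- beaker: small glass beaker, 52 mm diameter, 58 mm tall, loose, between robot and shaker; not part of the job. Origin at its underside.
Mind the look-alikes: they are no part of the job. Leave any brown look-alike of the part that bears done1_c alone.

How it is judged (in metres and radians):
On the way, in this order (a step that is already met when the one before it is completed fails the run):
1. the retaining bar is unlocked and drawn fully back (value of joint bar above 0.031 m and value of joint lever above 1 rad), for 0.2 s.
2. every red-capped block stands in the cooling tray and every blue-capped block is seated in a pocket (((horizontal distance between fresh1_c and pocket1 below 0.006 m and z of fresh1_c in the frame of pocket1 between 0.016 and 0.0235 m and angle between fresh1_c's own z axis and vertical below 0.06 rad and angle between the x axis of fresh1_c and the x axis of pocket1, either way round below 0.1 rad) or (horizontal distance between fresh1_c and pocket2 below 0.006 m and z of fresh1_c in the frame of pocket2 between 0.016 and 0.0235 m and angle between fresh1_c's own z axis and vertical below 0.06 rad and angle between the x axis of fresh1_c and the x axis of pocket2, either way round below 0.1 rad) or (horizontal distance between fresh1_c and pocket3 below 0.006 m and z of fresh1_c in the frame of pocket3 between 0.016 and 0.0235 m and angle between fresh1_c's own z axis and vertical below 0.06 rad and angle between the x axis of fresh1_c and the x axis of pocket3, either way round below 0.1 rad)) and ((horizontal distance between fresh2_c and pocket1 below 0.006 m and z of fresh2_c in the frame of pocket1 between 0.016 and 0.0235 m and angle between fresh2_c's own z axis and vertical below 0.06 rad and angle between the x axis of fresh2_c and the x axis of pocket1, either way round below 0.1 rad) or (horizontal distance between fresh2_c and pocket2 below 0.006 m and z of fresh2_c in the frame of pocket2 between 0.016 and 0.0235 m and angle between fresh2_c's own z axis and vertical below 0.06 rad and angle between the x axis of fresh2_c and the x axis of pocket2, either way round below 0.1 rad) or (horizontal distance between fresh2_c and pocket3 below 0.006 m and z of fresh2_c in the frame of pocket3 between 0.016 and 0.0235 m and angle between fresh2_c's own z axis and vertical below 0.06 rad and angle between the x axis of fresh2_c and the x axis of pocket3, either way round below 0.1 rad)) and ((horizontal distance between fresh3_c and pocket1 below 0.006 m and z of fresh3_c in the frame of pocket1 between 0.016 and 0.0235 m and angle between fresh3_c's own z axis and vertical below 0.06 rad and angle between the x axis of fresh3_c and the x axis of pocket1, either way round below 0.1 rad) or (horizontal distance between fresh3_c and pocket2 below 0.006 m and z of fresh3_c in the frame of pocket2 between 0.016 and 0.0235 m and angle between fresh3_c's own z axis and vertical below 0.06 rad and angle between the x axis of fresh3_c and the x axis of pocket2, either way round below 0.1 rad) or (horizontal distance between fresh3_c and pocket3 below 0.006 m and z of fresh3_c in the frame of pocket3 between 0.016 and 0.0235 m and angle between fresh3_c's own z axis and vertical below 0.06 rad and angle between the x axis of fresh3_c and the x axis of pocket3, either way round below 0.1 rad)) and x of done1_c in the frame of cool_in between -0.075 and 0.075 m and y of done1_c in the frame of cool_in between -0.055 and 0.055 m and z of done1_c in the frame of cool_in between 0.015 and 0.025 m and angle between each of done1_c, done2_c, done3_c's own z axis and vertical below 0.1 rad and x of done2_c in the frame of cool_in between -0.075 and 0.075 m and y of done2_c in the frame of cool_in between -0.055 and 0.055 m and z of done2_c in the frame of cool_in between 0.015 and 0.025 m and x of done3_c in the frame of cool_in between -0.075 and 0.075 m and y of done3_c in the frame of cool_in between -0.055 and 0.055 m and z of done3_c in the frame of cool_in between 0.015 and 0.025 m), for 0.2 s.
At the end, for the whole second after the job is handed in: Every blue-capped block in a pocket (centre within 6 mm, bottom within 3.5 mm of the floor, tilt under 0.06 rad, square within 0.1 rad); red-capped ones flat in the tray (within 5 mm of its floor, tilt under 0.1 rad); bar within 4 mm of home, lever within 0.2 rad of locked (all of step 2 and value of joint bar below 0.004 m and value of joint lever below 0.2 rad); the robot touches nothing.
It fails at once if a vial block is tipped over (more than 0.8 rad) (angle between any of fresh1_c, fresh2_c, fresh3_c, done1_c, done2_c, done3_c's own z axis and vertical above 0.8 rad).
It fails at once if the jar, the bottle or the beaker is moved more than 30 mm or tipped (distance of any of reagent, wash, beaker from where it was at the start of the episode above 0.03 m or angle between any of reagent, wash, beaker's own z axis and vertical above 0.5 rad).
Of fresh1, fresh2, fresh3 only 2 to 3 are there at a start; the rules pass over those that are not, and their reading is None.
Of done1, done2, done3 only 1 to 2 are there at a start; the rules pass over those that are not, and their reading is None.
At some moment in a run one of fresh1, fresh2, fresh3 may be knocked a few centimetres aside while the robot is not near it.
It also fails if it takes over 210 s, if anything falls off the work surface, if the arm or the gripper's body presses on something with over 40 N, if the wrist force passes 120 N, or if a joint passes its speed limit or range.

ROBOT

A 6-joint arm with a two-finger parallel gripper is mounted at the origin on the work surface. World frame = base frame: x ahead of the robot, y to its left, z up, the work surface at z = 0. Lengths are in mm, angles in rad, forces in N, time in s.
With the tool pointing down it reaches from about 350 to 975 mm from the base axis. Payload 7.1 kg.
Tool frame: the origin (TCP) lies at the very end of the fingers, on their centre line; the grasp point (between the pads) lies 19 mm behind it; x points along the fingers, y is the direction in which the jaws open and shut, and the axes are right-handed (so a half turn about x gives the same grasp; the last joint's range is limited). The gripper opens to 88 mm and grips with 3 to 60 N. Pads are 20 mm wide; open, the fingers measure 115 mm over their backs; the gripper's body (75 mm by 178 mm) begins 61 mm behind the grasp point.
Start: joints at [1.191, 0.423, 1.63, -0, 1.089, -0.019], TCP at [220.607, 584.754, 222.675] pointing down, gripper open.
Joint ranges: [-3, 3], [-0.9, 2.11], [0.09, 2.58], [-1.31, 4.45], [0.11, 2.69], [-2.54, 2.54]. Speed limits (rad/s): [2.39, 2.39, 3.01, 3.14, 3.14, 3.14].

INTERFACE

Orientations are given as a rotation vector (axis times angle).
In Python, from workcell import ctrl gives the robot as it stands. The module is installed in compiled form; this text tells all that it offers.
- The arm moves only by the tool carry_out, never from a script. Its argument "commands" is a list of rows, each a list of 6 numbers: the shift along the tool's x, y, z in m, then the turn, a rotation vector about the tool's x, y, z in degrees. In form: [[tx, ty, tz, rx, ry, rz], ...]. A call has 1 to 8 rows; each row shifts and turns the pose as measured when the row begins, along the tool's axes as they then stand; what a row does not reach is not made up. A row lasts 1/8 s, in which the tool goes at most 62.5 mm and 10.7 degrees, less where a joint would pass 70% of its speed; a pose out of reach is approached as far as the arm can. A call with a gripper value outside its range is refused whole. "grip" is the closure, from 0 (fully open) to 1 (shut), set as the call begins (left out, the last holds). The fingers move at their own pace and stop on an object; the grip force is fixed at half the most. Time passes only in rows, so rows that do not move let the fingers close. It gives the time, the measured TCP pose, the force and the opening at its end, in the units of the state.
- ctrl.get_obs(): the state, without advancing time (a new reading comes with each control period).
- ctrl.get_image(name): name is "side" or "top" or "wrist"; returns a dict with "pixels" (384x512x3 uint8, blue, green, red), "intrinsics" (3x3 intrinsics, pixels), "rvec" (rotation vector, rad) and "tvec" (3), from world to camera coordinates, as OpenCV has them. Camera axes: x right, y down, z forward; pixel columns grow to the right and rows downward; lengths in mm; the calibration is good to about 2 mm. A picture is of the moment at which its call begins. There is no depth.
- ctrl.close_job(): hands the job in, once; it reports no verdict.
The state is a dict: "t": time; "qpos": joint angles; "qvel": joint speeds; "joint_torque": joint torques, N m; "ee_pos": TCP position; "orientation": TCP orientation; "ft_force": force on the tool from outside, world axes, zero at the start; "moment": the same for the moment, N m; "width": finger opening in mm.
Only numpy, scipy, OpenCV 4.12 (cv2) and the standard library are available. Lean on these libraries where they do the work, as an engineer would, in place of code of your own. Each camera call takes 0.05 s, during which the arm holds its last target. There are 200 camera calls.

## Working session

There is one attempt and no reset: what is moved stays moved. The work goes in short steps, Python scripts to look and compute and a tool call to move; the robot and the scene stay as the last step left them, time stands still between calls to the robot, and variables do not carry over. Pictures are saved under pics/ and viewed, about 12 in all and at most 16, crops included, and the job is handed in when it is done.

Besides the shell and the picture viewer there is one more tool, called after ">>>" by a JSON object that holds its "op" and its "data", one argument or row to a line. carry_out: Moves the arm, as the interface text tells. Its arguments: {"type":"object","properties":{"commands":{"type":"array"},"grip":{"type":"number"}},"required":["commands"]}

```bash
mkdir -p pics; cat > h.py <<'E'
import numpy as np, cv2
from workcell import ctrl
R=lambda r: cv2.Rodrigues(np.array(r,float))[0]
def get(name):
    d=ctrl.get_image(name); return d
def proj(d,p):
    return cv2.projectPoints(np.array(p,float).reshape(-1,1,3),np.array(d['rvec'],float),np.array(d['tvec'],float),np.array(d['intrinsics'],float),None)[0].reshape(-1,2)
def ray(d,u,v,z):
    M=R(d['rvec']);C=-M.T@np.array(d['tvec'],float).ravel()
    r=M.T@np.linalg.inv(np.array(d['intrinsics'],float))@np.array([u,v,1.])
    return C+r*(z-C[2])/r[2]
E
python3 - <<'E'
from h import *
o=ctrl.get_obs(); print(o)
for n in('side','top','wrist'):
    d=get(n); cv2.imwrite(f'pics/{n}0.png',d['pixels']); M=R(d['rvec']); print(n,-M.T@np.array(d['tvec']).ravel(),M[2],np.array(d['intrinsics'])[0,0])
a=cv2.imread('pics/top0.png');cv2.imwrite('pics/top0b.png',cv2.resize(a,(800,600),interpolation=cv2.INTER_CUBIC))
E
```

```text
{'t': 0.0, 'qpos': array([ 1.19099202e+00,  4.23822538e-01,  1.63068555e+00, -5.76579859e-06,
        1.08859570e+00, -1.89999526e-02]), 'qvel': array([-1.15474562e-03, -4.61154369e-04,  1.66459035e-03, -1.82150044e-04,
       -1.09805598e-05,  1.18943268e-04]), 'joint_torque': array([ 7.16967520e-06, -5.44603944e+01, -2.73665214e+01,  6.42292318e-02,
        2.24117265e-02, -1.17887212e-04]), 'ee_pos': array([220.41379668, 584.25218584, 221.91487434]), 'orientation': array([ 0.28193693,  1.55248895, -0.28427564]), 'ft_force': array([-0.2643885 ,  0.47403339,  1.08386043]), 'moment': array([-0.07695585,  0.0216451 ,  0.00032819]), 'width': 87.93951533439467}
side [ 217.41172909 -728.77108709  966.08623122] [ 0.29547038  0.61795687 -0.72857846] 390.34419607864555
top [ 355.02854621   12.92896038 1124.34525908] [ 0.20267893 -0.01675584 -0.97910188] 364.3056869551373
wrist [153.32235159 609.48458812 384.02545364] [ 0.2433297  -0.09369191 -0.96540793] 295.50402838431665
```

View pics/top0b.png

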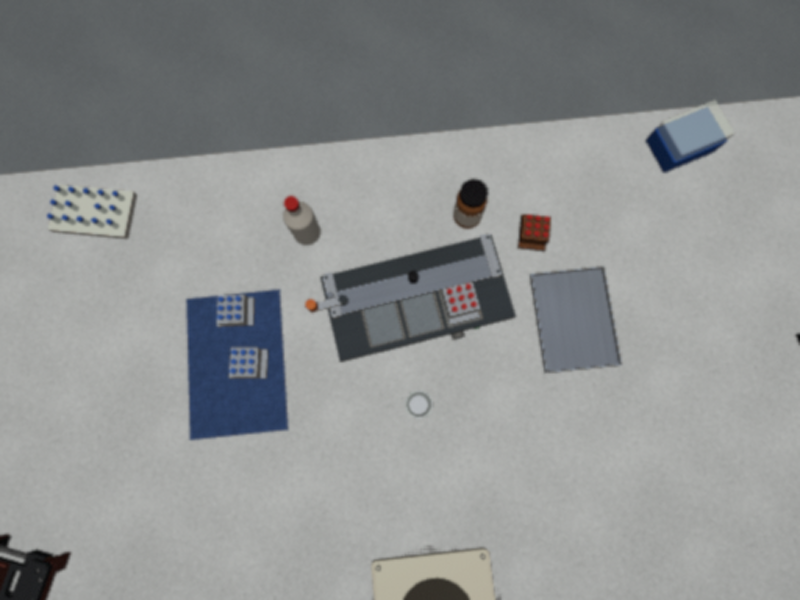

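View pics/side0.png

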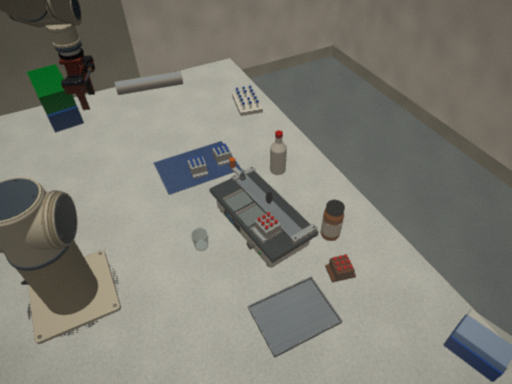

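The top view (800x600 scale) shows one red block in the right-hand pocket (462,300) and two blue blocks on the pad, at (230,310) and (243,362). The orange knob is at (312,306), the black knob at (413,277) and the tray around (575,320). The brown look-alike is at (535,230). Next I'll measure these.

```bash
cat >> h.py <<'E'
def blobs(d,kind,amin=8):
    h=cv2.cvtColor(d['pixels'],cv2.COLOR_BGR2HSV).astype(int);H,S,V=h[...,0],h[...,1],h[...,2]
    m={'red':((H<5)|(H>172))&(S>140)&(V>90),'orange':(H>=5)&(H<15)&(S>150)&(V>130),'blue':(H>98)&(H<125)&(S>120)&(V>100),'black':(V<30)}[kind]
    n,l,s,c=cv2.connectedComponentsWithStats(m.astype(np.uint8),connectivity=4)
    return [(c[i].round(2),s[i,4]) for i in range(1,n) if s[i,4]>=amin]
E
python3 - <<'E'
from h import *
t,s=get('top'),get('side')
for n,d in(('top',t),('side',s)):
  for k in('red','orange','blue','black'): print(n,k,[(list(c),int(a)) for c,a in blobs(d,k,5)])
def tri(a,b):
    P=[np.array(d['intrinsics'])@np.c_[R(d['rvec']),np.array(d['tvec']).ravel()] for d in(t,s)]
    X=cv2.triangulatePoints(P[0],P[1],np.array(a,float),np.array(b,float));return (X[:3]/X[3]).ravel()
for r in t['pixels'][195:205:3,195:205:3]: pass
o1=blobs(t,'orange');o2=blobs(s,'orange');
if o1 and o2: print('orange',tri(o1[0][0],o2[0][0]))
a=t['pixels'];c=cv2.resize(a[140:240,110:410],None,fx=2.66,fy=2.66,interpolation=cv2.INTER_CUBIC);b=cv2.resize(s['pixels'][130:280,150:350],None,fx=2.2,fy=2.2,interpolation=cv2.INTER_CUBIC)
im=np.zeros((600,800,3),np.uint8);im[:266,:798]=c[:266,:798];im[268:598,:440]=b[:330];cv2.imwrite('pics/c1.png',im)
E
```

```text
top red [([np.float64(186.15), np.float64(129.87)], 54), ([np.float64(338.5), np.float64(138.8)], 10), ([np.float64(344.0), np.float64(139.71)], 7), ([np.float64(349.5), np.float64(140.0)], 8), ([np.float64(337.91), np.float64(143.36)], 11), ([np.float64(343.5), np.float64(144.5)], 12), ([np.float64(348.86), np.float64(147.24)], 21), ([np.float64(337.5), np.float64(148.5)], 12), ([np.float64(343.0), np.float64(149.2)], 10), ([np.float64(294.6), np.float64(190.2)], 5), ([np.float64(288.83), np.float64(191.83)], 6)]
top orange [([np.float64(198.65), np.float64(194.65)], 26)]
top blue [([np.float64(421.17), np.float64(84.33)], 6), ([np.float64(425.0), np.float64(91.0)], 13), ([np.float64(430.15), np.float64(99.77)], 13), ([np.float64(140.83), np.float64(191.17)], 6), ([np.float64(146.6), np.float64(190.8)], 5), ([np.float64(151.8), np.float64(190.6)], 5), ([np.float64(175.29), np.float64(194.14)], 7), ([np.float64(136.33), np.float64(195.17)], 6), ([np.float64(140.14), np.float64(196.71)], 7), ([np.float64(152.0), np.float64(196.5)], 6), ([np.float64(129.0), np.float64(198.83)], 6), ([n
[... 2381 characters left out ...]
oat64(216.29), np.float64(148.35)], 17), ([np.float64(226.0), np.float64(148.0)], 7), ([np.float64(222.0), np.float64(149.71)], 7), ([np.float64(200.61), np.float64(158.28)], 18), ([np.float64(195.94), np.float64(159.25)], 16), ([np.float64(191.11), np.float64(160.67)], 18), ([np.float64(475.49), np.float64(353.9)], 107)]
side black [([np.float64(75.87), np.float64(7.78)], 83), ([np.float64(72.23), np.float64(55.69)], 97), ([np.float64(85.43), np.float64(65.11)], 88), ([np.float64(92.0), np.float64(66.33)], 15), ([np.float64(73.2), np.float64(76.6)], 30), ([np.float64(73.54), np.float64(83.2)], 71), ([np.float64(88.45), np.float64(86.74)], 65)]
orange [568.69360183 162.92518594 141.03383176]
```

View pics/c1.png

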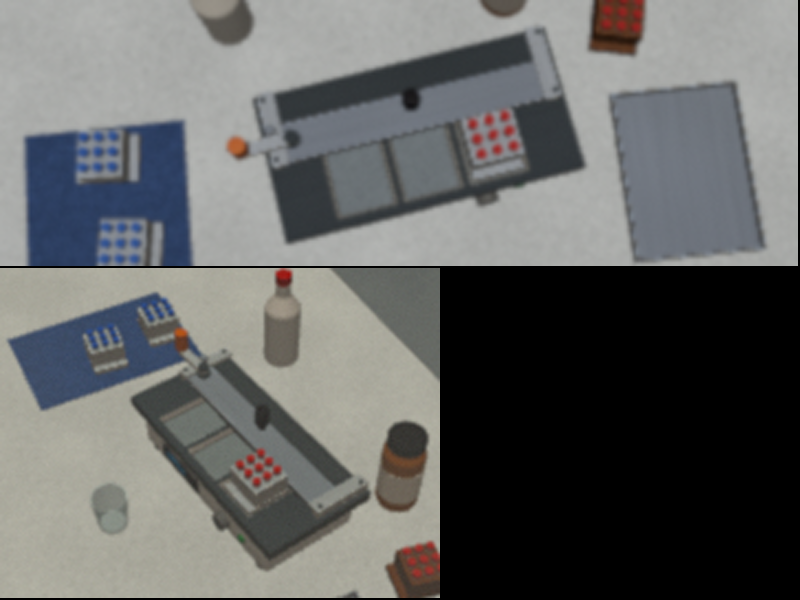

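The crop shows the lever arm running from the pivot at (290,138) to the orange knob at (237,147), with the black knob at (411,99). The red block's caps are centred near (492,137). Next I'll work out coarse positions.

```bash
python3 - <<'E'
from h import *
t=get('top')
f=lambda x,y,z:ray(t,110+x/2.66,140+y/2.66,z).round(1)
print('orange top',f(237,147,148),'pivot',f(290,138,120),'black',f(411,99,128),'redcaps',f(492,137,125))
for n,p in(('platform',[(253,97),(287,243),(585,166),(545,28)]),('p3',[(323,152),(390,136),(402,204),(338,221)]),('p2',[(390,136),(452,123),(466,189),(402,204)])): print(n,[f(*q,85)[:2] for q in p])
print('tray',[f(*q,15)[:2] for q in[(611,95),(736,83),(765,246),(635,262)]])
print('blue1 caps',[f(*q,50)[:2] for q in[(85,138),(117,137),(115,169),(83,170)]])
print('blue2 caps',[f(*q,50)[:2] for q in[(106,226),(135,226),(133,258),(103,258)]])
g=lambda x,y,z:ray(t,x*.64,y*.64,z).round(0)
print('jar',g(473,193,130),'wash',g(292,203,170),'beaker',g(419,404,58),'brown',g(536,228,50))
o=ctrl.get_obs();print(o['ee_pos'],R(o['orientation']).round(3))
w=get('wrist');print(R(w['rvec']).round(3),R(o['orientation']).T@(-R(w['rvec']).T@np.array(w['tvec']).ravel()-o['ee_pos']))
E
```

```text
orange top [563.6 161.1 148. ] pivot [573.4 108.8 120. ] black [600.2 -22.8 128. ] redcaps [ 551.1 -103.3  125. ]
platform [array([631.4, 149.1]), array([466.8, 124.7]), array([ 516.4, -204.6]), array([ 676.5, -182.5])]
p3 [array([561.6,  77.6]), array([571.7,   3. ]), array([495.8,  -2.3]), array([484.6,  68.2])]
p2 [array([571.7,   3. ]), array([579.1, -66.3]), array([504.8, -72.9]), array([495.8,  -2.3])]
tray [array([ 608.1, -261.8]), array([ 607.1, -410.6]), array([ 414.1, -410. ]), array([ 411.5, -259.9])]
blue1 caps [array([612.9, 346.7]), array([610.3, 310.6]), array([573.7, 314.5]), array([576.3, 350.4])]
blue2 caps [array([510.4, 327.3]), array([507. , 295.2]), array([471.8, 299.1]), array([475.2, 332.1])]
jar [ 747. -150.  130.] wash [747. 179. 170.] beaker [377. -10.  58.] brown [ 693. -277.   50.]
[220.55237091 584.59942077 222.43079944] [[-0.     0.353  0.936]
 [-0.     0.936 -0.353]
 [-1.    -0.    -0.   ]]
[[ 0.354  0.935 -0.001]
 [ 0.903 -0.341  0.261]
 [ 0.244 -0.093 -0.965]] [-162.01196437   -0.35292727  -71.68393662]
```

```bash
cat >> h.py <<'E'
from scipy.spatial.transform import Rotation as Ro
def tgtR(yaw): # tool x down, tool y at yaw (deg)
    c,s=np.cos(np.radians(yaw)),np.sin(np.radians(yaw)); return np.c_[[0,0,-1.],[c,s,0],[s,-c,0]]
def plan(wps,step=50,deg=10):
    """wps: list of (x,y,z,yaw). prints rows from present pose"""
    o=ctrl.get_obs(); p=o['ee_pos'].copy(); M=R(o['orientation']); out=[]
    for x,y,z,yaw in wps:
        T=tgtR(yaw); q=np.array([x,y,z],float); rv=Ro.from_matrix(M.T@T).as_rotvec(degrees=True)
        n=max(1,int(np.ceil(max(np.linalg.norm(q-p)/step,np.linalg.norm(rv)/deg))))
        for i in range(n):
            sh=M.T@((q-p)/(n-i)); rr=Ro.from_matrix(M.T@T).as_rotvec(degrees=True)/(n-i)
            if np.abs(rr).max()<.25: rr=rr*0
            row=[float(v) for v in np.r_[(sh/1000).round(4),rr.round(1)]]
            out.append([v+0. for v in row]); p=p+M@(np.array(row[:3])*1000); M=M@R(np.radians(row[3:]))
    print('at',o['ee_pos'].round(1),'yaw',np.degrees(np.arctan2(R(o['orientation'])[1,1],R(o['orientation'])[0,1])).round(1),'F',o['ft_force'].round(1),'w',round(o['width'],1),'t',o['t'])
    for r in out: print(r)
    print(len(out),'rows')
E
python3 -c "
from h import *
plan([(540,60,300,8)])"
```

```text
at [220.6 584.6 222.5] yaw 69.3 F [-1.2  1.1  0.1] w 88.1 t 0.35
[-0.006, -0.0291, 0.0372, 4.7, 0.0, 0.0]
[-0.0059, -0.0259, 0.0395, 4.7, 0.0, 0.0]
[-0.006, -0.0226, 0.0415, 4.7, 0.0, 0.0]
[-0.0059, -0.0191, 0.0432, 4.7, 0.0, 0.0]
[-0.006, -0.0155, 0.0446, 4.7, 0.0, 0.0]
[-0.0059, -0.0118, 0.0458, 4.7, 0.0, 0.0]
[-0.006, -0.0081, 0.0466, 4.7, 0.0, 0.0]
[-0.0059, -0.0042, 0.0471, 4.7, 0.0, 0.0]
[-0.006, -0.0003, 0.0472, 4.7, 0.0, 0.0]
[-0.0059, 0.0035, 0.0471, 4.8, 0.0, 0.0]
[-0.006, 0.0075, 0.0467, 4.7, 0.0, 0.0]
[-0.0059, 0.0112, 0.0459, 4.8, 0.0, 0.0]
[-0.006, 0.0151, 0.0448, 4.7, 0.0, 0.0]
13 rows
```

>>> {"op": "carry_out", "data": {
  "commands": [
    [-0.01, -0.029, 0.037, 4.7, 0, 0],
    [-0.01, -0.026, 0.04, 4.7, 0, 0],
    [-0.01, -0.023, 0.042, 4.7, 0, 0],
    [-0.01, -0.019, 0.043, 4.7, 0, 0],
    [-0.01, -0.016, 0.045, 4.7, 0, 0],
    [-0.01, -0.012, 0.046, 4.7, 0, 0],
    [-0.006, -0.008, 0.047, 4.7, 0, 0],
    [-0.006, -0.004, 0.047, 4.7, 0, 0]
  ],
  "grip": 0
}}

```text
t: 1.35
ee_pos: [419.7, 251.7, 296.7]
orientation: [0.805, 1.416, -0.803]
ft_force: [0.8, 0.2, -0.5]
width: 88.0
```

>>> {"op": "carry_out", "data": {
  "commands": [
    [-0.006, 0, 0.047, 4.7, 0, 0],
    [-0.006, 0.004, 0.047, 4.7, 0, 0],
    [-0.006, 0.008, 0.047, 4.7, 0, 0],
    [-0.006, 0.011, 0.046, 4.7, 0, 0],
    [0, 0.015, 0.045, 4.7, 0, 0]
  ]
}}

```text
t: 1.98
ee_pos: [543.0, 40.3, 323.3]
orientation: [1.128, 1.258, -1.12]
ft_force: [0.5, -0.2, 0.4]
width: 87.9
```

```bash
python3 - <<'E'
from h import *
o=ctrl.get_obs();print(o['ee_pos'],R(o['orientation']).round(3)[:,1])
w=get('wrist');cv2.imwrite('pics/w1.png',w['pixels'])
np.savez('w1.npz',rvec=w['rvec'],tvec=w['tvec'],intrinsics=w['intrinsics'])
for k in('red','orange','black'): print(k,[(c,int(a)) for c,a in blobs(w,k,20)])
E
```

```text
[542.9734024   40.28691057 323.31591016] [0.993 0.114 0.006]
red [(array([480.47,  67.61]), 440), (array([267.5 , 264.05]), 42), (array([243., 265.]), 39), (array([255.1 , 264.72]), 39), (array([255.76, 276.1 ]), 42), (array([267.81, 275.93]), 42), (array([243.85, 276.78]), 41), (array([318.1 , 341.92]), 62), (array([327.83, 342.48]), 42), (array([336.45, 344.06]), 31)]
orange [(array([295.86,  68.06]), 180)]
black [(array([351.59, 265.13]), 698), (array([459.14, 295.62]), 3646), (array([209.93, 357.33]), 16114)]
```

View pics/w1.png

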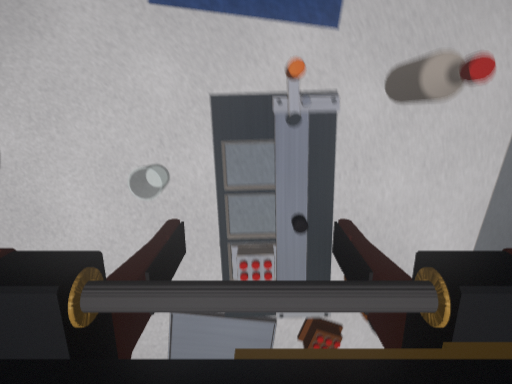

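The wrist view shows the orange knob at (296,68), its pivot at (293,118) and the bar knob at (300,223). The two empty pockets are around (249,165) and (252,214), the red caps are at (243–268, 264–276) and the beaker is at (150,180).

```bash
cat > m1.py <<'E'
from h import *
import sys
z=np.load('w1.npz');w={k:z[k] for k in z};w['pixels']=cv2.imread('pics/w1.png')
g=lambda u,v,zz:ray(w,u,v,zz).round(1)
for zz in(130,140,150):print('orange',zz,g(295.9,68,zz))
print('pivot',[g(293,118.5,zz) for zz in(105,115,125)])
print('bk top',g(300,222,128))
print('caps mid row',[g(*p,125) for p in[(243,265),(255.1,264.7),(267.5,264),(255.8,276.1)]])
print('corners',[g(*p,85)[:2] for p in[(222,141),(275,140),(276,190),(223.5,191),(226,193),(277,191),(228,238)]])
print('plat edges',[g(*p,85)[:2] for p in[(210,95),(337,93)]])
c=cv2.resize(w['pixels'][40:290,200:350],None,fx=2.4,fy=2.4,interpolation=cv2.INTER_CUBIC);cv2.imwrite('pics/w1c.png',c)
E
python3 m1.py
```

```text
orange 130 [571.3 163.1 130. ]
orange 140 [570.2 161.6 140. ]
orange 150 [569.1 160.1 150. ]
pivot [array([578.9, 108.2, 105. ]), array([577.7, 108.2, 115. ]), array([576.5, 108.3, 125. ])]
bk top [603.7 -18.9 128. ]
caps mid row [array([536.8, -89.9, 125. ]), array([553. , -87.6, 125. ]), array([569.6, -84.7, 125. ]), array([ 555.9, -104.7,  125. ])]
corners [array([490.9,  68.3]), array([561.3,  77.6]), array([571.5,   9. ]), array([498.6,  -0.6]), array([502.3,  -3.1]), array([573.1,   7.8]), array([511. , -70.9])]
plat edges [array([470.7, 125.1]), array([633.1, 146.1])]
```

View pics/w1c.png

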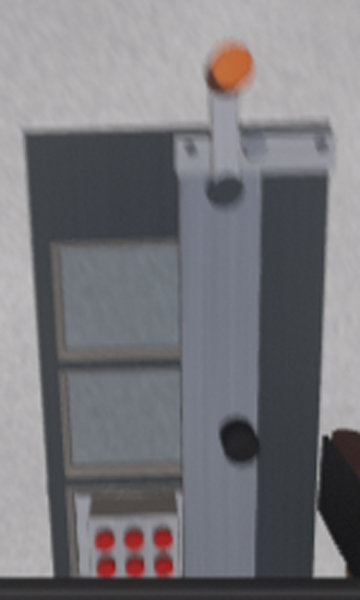

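```bash
python3 -c "
from h import *
plan([(570,161,200,8),(570,161,124,8)])"
```

```text
at [545.3  36.2 323.1] yaw 6.2 F [ 2.  -3.   0.1] w 87.9 t 2.025
[0.0308, 0.0093, -0.0304, -0.4, 0.0, -0.1]
[0.0308, 0.0096, -0.0303, -0.5, 0.0, -0.1]
[0.0308, 0.0099, -0.0303, -0.4, 0.1, -0.1]
[0.0307, 0.0101, -0.0301, -0.5, 0.0, -0.1]
[0.038, 0.0, 0.0, 0.0, 0.0, 0.0]
[0.038, 0.0, 0.0, 0.0, 0.0, 0.0]
6 rows
```

>>> {"op": "carry_out", "data": {
  "commands": [
    [0.031, 0.009, -0.03, -0.4, 0, -0.1],
    [0.031, 0.01, -0.03, -0.4, 0, -0.1],
    [0.031, 0.01, -0.03, -0.4, 0, -0.1],
    [0.031, 0.01, -0.03, -0.5, 0, -0.1],
    [0, 0, 0, 0, 0, 0],
    [0, 0, 0, 0, 0, 0]
  ]
}}

```text
t: 2.78
ee_pos: [573.3, 160.4, 197.1]
orientation: [1.109, 1.265, -1.108]
ft_force: [0.4, 0.3, -0.1]
width: 87.8
```

```bash
python3 - <<'E'
from h import *
w=get('wrist');cv2.imwrite('pics/w2.png',w['pixels']);t=get('top')
for k in('orange','red'): print(k,[(c,int(a)) for c,a in blobs(w,k,20)])
for d in(w,t):
  for c,a in blobs(d,'orange'): print([ray(d,*c,z).round(1) for z in(135,145)])
plan([(570,161,124,8)])
E
```

```text
orange [(array([254.5 , 199.38]), 434)]
red [(array([506.42, 224.43]), 285)]
[array([569., 164., 135.]), array([568.7, 167. , 145. ])]
at [573.4 160.1 197.5] yaw 7.7 F [-0.7 -1.   0.1] w 87.7 t 2.875
[0.0367, -0.0018, -0.0008, 0.0, 0.0, 0.0]
[0.0368, -0.0017, -0.0008, -0.3, 0.2, -0.2]
2 rows
```

>>> {"op": "carry_out", "data": {
  "commands": [
    [0.025, -0.002, -0.001, 0, 0, 0],
    [0.025, -0.001, -0.001, 0, 0, 0],
    [0.023, -0.001, -0.001, 0, 0, 0],
    [0, 0, 0, 0, 0, 0]
  ]
}}

```text
t: 3.38
ee_pos: [572.7, 159.6, 128.9]
orientation: [1.119, 1.257, -1.104]
ft_force: [-0.2, 0.5, -0.4]
width: 88.0
```

>>> {"op": "carry_out", "data": {
  "commands": [
    [0, 0, 0, 0, 0, 0],
    [0, 0, 0, 0, 0, 0],
    [0, 0, 0, 0, 0, 0],
    [0, 0, 0, 0, 0, 0],
    [0, 0, 0, 0, 0, 0],
    [0, 0, 0, 0, 0, 0]
  ],
  "grip": 1
}}

```text
t: 4.12
ee_pos: [575.4, 159.3, 133.6]
orientation: [1.124, 1.252, -1.099]
ft_force: [-0.2, -0.1, 1.0]
width: 31.4
```

```bash
python3 - <<'E'
from h import *
s=get('side');w=get('wrist')
im=np.hstack([cv2.resize(s['pixels'][100:250,150:330],None,fx=2.2,fy=2.2),cv2.resize(w['pixels'],(396,330))]);cv2.imwrite('pics/s2.png',im)
plan([])
E
```

```text
at [574.7 159.3 133.3] yaw 7.3 F [-7.8 -0.7  2.9] w 23.5 t 4.225
0 rows
```

View pics/s2.png

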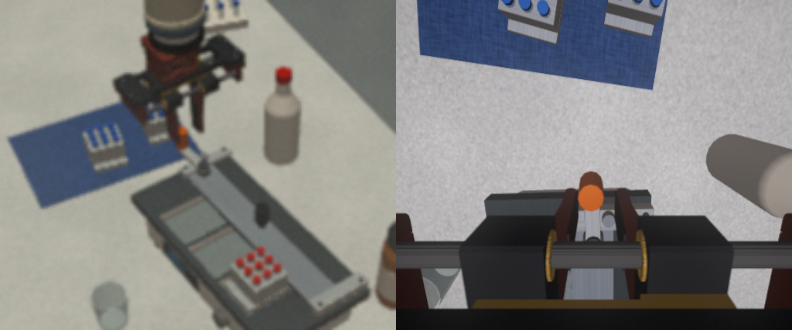

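>>> {"op": "carry_out", "data": {
  "commands": [
    [0.006, 0, -0.005, 0, 0, 0],
    [0.002, 0, -0.001, 0, 0, 0],
    [0, 0, 0, 0, 0, 0]
  ]
}}

```text
t: 4.6
ee_pos: [573.5, 162.3, 130.0]
orientation: [1.118, 1.251, -1.103]
ft_force: [-0.9, -0.9, 0.6]
width: 18.8
```

```bash
cat >> h.py <<'E'
def arc(pos,yaw,th0,th1,n=4,r=55,z=None):
    """way points of the knob about its pivot; th from locked, deg"""
    a=lambda th: np.array([-np.sin(np.radians(yaw+th)),np.cos(np.radians(yaw+th))])*r
    return [tuple(np.array(pos[:2])-a(th0)+a(t))+(z or pos[2],) for t in np.linspace(th0,th1,n+1)[1:]]
E
python3 - <<'E'
from h import *
p=ctrl.get_obs()['ee_pos'];wp=arc((p[0],165,127),7.9,0,92,8);print(np.round(wp,1))
plan([(*q,7.5) for q in arc((p[0],p[1],127),7.9,0,92,8)])
E
```

```text
[[562.7 162.4 127. ]
 [552.8 157.7 127. ]
 [543.9 151.1 127. ]
 [536.6 142.9 127. ]
 [531.  133.4 127. ]
 [527.4 123.  127. ]
 [526.  112.1 127. ]
 [526.8 101.1 127. ]]
at [573.5 162.3 130. ] yaw 7.4 F [-0.9 -0.9  0.6] w 18.8 t 4.6
[0.0028, -0.011, 0.0012, -0.1, 0.4, -1.0]
[0.0, -0.0105, 0.0033, 0.0, 0.0, 0.0]
[0.0, -0.0096, 0.0054, 0.0, 0.0, 0.0]
[0.0, -0.0084, 0.0071, 0.0, 0.0, 0.0]
[0.0, -0.0068, 0.0087, 0.0, 0.0, 0.0]
[0.0, -0.0049, 0.0099, 0.0, 0.0, 0.0]
[0.0, -0.0028, 0.0107, 0.0, 0.0, 0.0]
[0.0, -0.0006, 0.011, 0.0, 0.0, 0.0]
8 rows
```

>>> {"op": "carry_out", "data": {
  "commands": [
    [0.003, -0.011, 0.001, 0, 0.4, -1],
    [0, -0.0105, 0.0033, 0, 0, 0],
    [0, -0.0096, 0.0054, 0, 0, 0],
    [0, -0.0084, 0.0071, 0, 0, 0]
  ]
}}

```text
t: 5.1
ee_pos: [539.7, 143.6, 129.9]
orientation: [1.123, 1.266, -1.103]
ft_force: [0.4, 2.6, 3.2]
width: 18.9
```

```bash
python3 - <<'E'
from h import *
p=ctrl.get_obs()['ee_pos']; c=np.array((573.5,162.3))-arc((0,0,0),7.9,0,0,1)[0][:2]-np.array([-np.sin(np.radians(7.9)),np.cos(np.radians(7.9))])*55
d=p[:2]-c; th=np.degrees(np.arctan2(-d[0],d[1]))-7.9; print('pivot',c,'r',np.hypot(*d),'th',th)
plan([(*(c+55*np.array([-np.sin(np.radians(7.9+t)),np.cos(np.radians(7.9+t))])),127,7.5) for t in np.linspace(th,93,7)[1:]])
E
```

```text
pivot [581.05945003 107.82197952] r 54.70693438505917 th 41.25148853073647
at [539.7 143.6 129.9] yaw 7.4 F [0.4 2.6 3.2] w 18.9 t 5.1
[0.0028, -0.006, 0.0058, -0.1, -0.4, -0.6]
[0.0, -0.0048, 0.0067, 0.0, 0.0, 0.0]
[0.0, -0.0037, 0.0074, 0.0, 0.0, 0.0]
[0.0, -0.0026, 0.0078, 0.0, 0.0, 0.0]
[0.0001, -0.0013, 0.0082, 0.0, 0.0, 0.0]
[0.0, -0.0002, 0.0083, 0.0, 0.0, 0.0]
6 rows
```

>>> {"op": "carry_out", "data": {
  "commands": [
    [0.002, -0.006, 0.0058, 0, 0, -0.5],
    [0, -0.0048, 0.0067, 0, 0, 0],
    [0, -0.0037, 0.0074, 0, 0, 0],
    [0, -0.0026, 0.0078, 0, 0, 0],
    [0, -0.0013, 0.0082, 0, 0, 0],
    [0, 0, 0.0085, 0, 0, 0],
    [0, 0, 0, 0, 0, 0]
  ]
}}

```text
t: 5.98
ee_pos: [527.1, 98.9, 129.9]
orientation: [1.129, 1.274, -1.106]
ft_force: [-1.8, 11.8, 3.7]
width: 19.1
```

>>> {"op": "carry_out", "data": {
  "commands": [
    [0, 0, 0, 0, 0, 0],
    [0, 0, 0, 0, 0, 0],
    [-0.005, 0, 0, 0, 0, 0],
    [-0.03, 0, 0, 0, 0, 0],
    [-0.03, 0, 0, 0, 0, 0]
  ],
  "grip": 0.4
}}

```text
t: 6.6
ee_pos: [524.0, 95.4, 192.8]
orientation: [1.123, 1.279, -1.114]
ft_force: [-0.2, -0.2, 0.3]
width: 52.8
```

```bash
python3 - <<'E'
from h import *
w=get('wrist')
for c,a in blobs(w,'orange',20): print('orange',c,a,[ray(w,*c,z).round(1) for z in(130,140)])
plan([(565,20,205,8)])
E
```

```text
orange [263.26 200.  ] 471 [array([526.1, 100.1, 130. ]), array([525.6, 102.9, 140. ])]
at [526.1  95.7 196.6] yaw 7.2 F [ 1.6 -0.2  2.6] w 52.7 t 6.65
[-0.0047, 0.0145, 0.0399, -0.4, -0.4, 0.0]
[-0.0045, 0.0143, 0.0401, -0.4, -0.4, 0.0]
2 rows
```

>>> {"op": "carry_out", "data": {
  "commands": [
    [0, 0.02, 0.04, 0.5, -0.4, 0],
    [0, 0.02, 0.042, 0.4, -0.4, 0],
    [0, 0.02, 0.042, 0, 0, 0],
    [0, 0, 0, 0, 0, 0]
  ]
}}

```text
t: 7.15
ee_pos: [603.0, -24.4, 197.8]
orientation: [1.127, 1.255, -1.125]
ft_force: [-0.2, 1.3, -0.9]
width: 52.8
```

```bash
python3 - <<'E'
from h import *
w=get('wrist');cv2.imwrite('pics/w3.png',w['pixels'])
print([(c,int(a),ray(w,*c,125).round(1)) for c,a in blobs(w,'black',50)][:6])
plan([(603.5,-19,110,8)])
E
```

```text
[(array([198.88, 273.35]), 130, array([557.1, -97.6, 125. ])), (array([316.59, 274.33]), 98, array([661.5, -87.2, 125. ])), (array([244.68, 368.1 ]), 13195, array([ 607.8, -197.2,  125. ])), (array([363.41, 328.16]), 838, array([ 714.6, -138.8,  125. ]))]
at [601.9 -23.2 197.6] yaw 6.4 F [0.1 0.2 0.8] w 53.0 t 7.2
[0.0438, 0.0009, -0.0021, -0.8, 0.1, -0.1]
[0.0438, 0.0011, -0.0019, -0.8, 0.0, 0.0]
2 rows
```

View pics/w3.png

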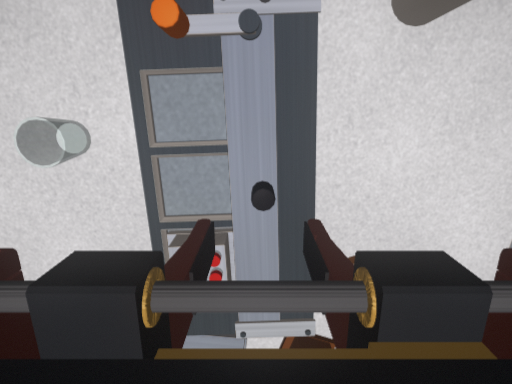

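The lever arm now points towards the robot, so it is unlocked. The bar knob's top is at (263,198), and empty pockets 3 and 2 are centred near (187,107) and (195,188).

```bash
python3 - <<'E'
from h import *
w=get('wrist')
print('knob',ray(w,263,198,131),ray(w,263,187,105))
f=lambda u,v:ray(w,u,v,85)[:2].round(1)
print('p3 outer',f(141,71),f(147,147),f(227,147),f(224,69));print('p2',f(153,154),f(160,221),f(231,220),f(228,152))
print('orange',[ray(w,*c,140).round(1) for c,a in blobs(w,'orange',20)])
E
```

```text
knob [604.37733413 -18.81405232 131.        ] [604.50435234 -16.27147914 105.        ]
p3 outer [488.6  70. ] [494.5   4.8] [568.   12.9] [559.9  79.5]
p2 [500.2  -1.1] [508.2 -67. ] [577.8 -58.2] [569.3   8.4]
orange [array([525.9, 102.8, 140. ])]
```

>>> {"op": "carry_out", "data": {
  "commands": [
    [0.03, 0.002, -0.002, -0.8, 0, 0],
    [0.03, 0.002, -0.002, -0.6, 0, 0],
    [0.03, 0, -0.001, 0, 0, 0]
  ]
}}

```text
t: 7.62
ee_pos: [604.6, -13.7, 107.9]
orientation: [1.107, 1.267, -1.101]
ft_force: [0.2, -0.0, 0.3]
width: 52.7
```

>>> {"op": "carry_out", "data": {
  "commands": [
    [0.003, 0, 0, 0, 0, 0],
    [0, 0, 0, 0, 0, 0],
    [0.001, 0, 0, 0, 0, 0],
    [0, 0, 0, 0, 0, 0]
  ],
  "grip": 1
}}

```text
t: 8.12
ee_pos: [604.0, -11.3, 104.5]
orientation: [1.105, 1.268, -1.099]
ft_force: [5.8, -0.6, -11.7]
width: 18.8
```

>>> {"op": "carry_out", "data": {
  "commands": [
    [-0.001, 0.008, 0, 0, 0, 0],
    [0, 0.01, 0, 0, 0, 0],
    [0, 0.01, 0, 0, 0, 0],
    [0, 0.01, 0, 0, 0, 0],
    [0, 0.006, 0, 0, 0, 0]
  ]
}}

```text
t: 8.75
ee_pos: [638.2, -6.2, 104.4]
orientation: [1.095, 1.285, -1.116]
ft_force: [-6.4, -1.2, 1.0]
width: 19.0
```

>>> {"op": "carry_out", "data": {
  "commands": [
    [0, 0.005, 0, 0, 0, 0],
    [0, 0.003, 0, 0, 0, 0]
  ]
}}

```text
t: 9.0
ee_pos: [638.7, -6.0, 104.1]
orientation: [1.087, 1.298, -1.129]
ft_force: [-9.9, -1.9, 5.3]
width: 19.0
```

>>> {"op": "carry_out", "data": {
  "commands": [
    [0, 0, 0, 0, 0, 0],
    [0, 0, 0, 0, 0, 0],
    [-0.03, 0, 0, 0, 0, 0],
    [-0.05, 0, 0, 0, 0, 0],
    [-0.03, 0, 0, 0, 0, 0]
  ],
  "grip": 0.3
}}

```text
t: 9.62
ee_pos: [642.5, -5.9, 216.2]
orientation: [1.086, 1.3, -1.131]
ft_force: [0.4, 0.8, -0.2]
width: 61.1
```

```bash
python3 -c "
from h import *
plan([(545,-60,260,8)])"
```

```text
at [642.5  -5.9 216.2] yaw 8.1 F [ 0.4  0.8 -0.2] w 61.1 t 9.625
[-0.0133, -0.0352, 0.0132, 0.0, 0.0, 0.7]
[-0.0138, -0.0351, 0.0132, 0.0, -0.1, 0.7]
[-0.0141, -0.0349, 0.0133, 0.1, 0.0, 0.7]
3 rows
```

>>> {"op": "carry_out", "data": {
  "commands": [
    [-0.007, -0.035, 0.03, 0, 0, 0.7],
    [-0.007, -0.035, 0.03, 0, 0, 0.7],
    [0, -0.03, 0.03, 0, 0, 0.7],
    [0, 0, 0, 0, 0, 0]
  ],
  "grip": 0
}}

```text
t: 10.12
ee_pos: [558.8, -111.6, 238.4]
orientation: [1.109, 1.264, -1.094]
ft_force: [-0.2, -0.2, 0.6]
width: 87.6
```

```bash
python3 - <<'E'
from h import *
w=get('wrist');cv2.imwrite('pics/w4.png',w['pixels'])
print([(c,int(a),ray(w,*c,125).round(1)) for c,a in blobs(w,'red',30)])
plan([])
E
```

```text
[(array([238.26, 161.86]), 100, array([536.9, -88.7, 125. ])), (array([255.88, 161.55]), 103, array([553.2, -86.1, 125. ])), (array([273.19, 161.21]), 99, array([569.3, -83.6, 125. ])), (array([256.05, 179.52]), 101, array([ 555.8, -103.2,  125. ])), (array([273.24, 179.23]), 98, array([ 572. , -100.7,  125. ])), (array([238.89, 179.89]), 96, array([ 539.6, -105.9,  125. ])), (array([239.4 , 197.22]), 94, array([ 542.2, -122.9,  125. ])), (array([256.37, 197.09]), 97, array([ 558.5, -120.5,  125. ])), (array([273.14, 196.76]), 96, array([ 574.6, -117.9,  125. ])), (array([335.98, 315.41]), 46, array([ 663.5, -241.9,  125. ])), (array([346.52, 318.86]), 44, array([ 676. , -244.7,  125. ]))]
at [ 560.  -110.8  238.6] yaw 8.2 F [ 0.6  1.2 -0.4] w 88.1 t 10.175
0 rows
```

View pics/w4.png

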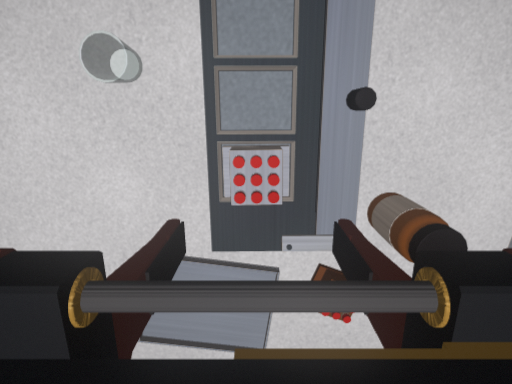

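The bar is fully back and there is a clear gap to the pockets. The red block's caps are centred at (256,180), and pocket 2's corners are about (216,66) to (296,134).

```bash
python3 - <<'E'
from h import *
w=get('wrist')
g=cv2.cvtColor(w['pixels'],cv2.COLOR_BGR2GRAY)
f=lambda u,v:ray(w,u,v,85)[:2]
# dark platform columns/rows across the pocket 2: find dark->beige edge positions
hsv=cv2.cvtColor(w['pixels'],cv2.COLOR_BGR2HSV)
print(g[100,200:330:1].tolist());print(g[50:150,255].tolist())
plan([(555.8,-103.2,200,8.8),(555.8,-103.2,89,8.8)])
E
```

```text
[190, 192, 166, 98, 74, 73, 74, 75, 73, 75, 75, 73, 72, 85, 107, 109, 112, 103, 96, 123, 127, 124, 125, 126, 127, 128, 127, 127, 127, 126, 127, 126, 126, 123, 122, 122, 122, 123, 124, 124, 126, 127, 129, 127, 127, 126, 127, 128, 130, 128, 128, 125, 124, 125, 125, 126, 128, 128, 128, 127, 126, 127, 126, 126, 125, 125, 125, 126, 129, 131, 132, 131, 130, 130, 130, 127, 126, 129, 131, 130, 128, 126, 126, 127, 126, 125, 122, 122, 122, 120, 90, 118, 123, 120, 115, 76, 65, 66, 66, 67, 66, 65, 66, 67, 66, 65, 65, 65, 67, 65, 65, 66, 64, 64, 65, 65, 65, 63, 62, 48, 62, 126, 134, 133, 133, 134, 133, 132, 131, 131]
[123, 122, 123, 123, 124, 124, 122, 123, 97, 70, 66, 67, 66, 66, 66, 65, 96, 107, 105, 109, 99, 93, 115, 125, 126, 125, 124, 124, 124, 124, 125, 127, 130, 130, 129, 128, 128, 129, 128, 125, 124, 124, 125, 128, 129, 130, 129, 127, 123, 125, 126, 126, 127, 126, 125, 127, 128, 131, 128, 127, 125, 127, 126, 126, 125, 127, 127, 128, 127, 125, 124, 126, 126, 127, 126, 125, 124, 126, 125, 126, 104, 115, 125, 123, 106, 81, 68, 69, 70, 69, 69, 89, 103, 108, 118, 115, 97, 85, 83, 85]
at [ 560.6 -110.1  238.4] yaw 8.3 F [ 0.1 -0.4  0.1] w 87.5 t 10.225
[0.0384, -0.0043, -0.0075, -0.5, 0.1, -0.8]
[0.037, 0.0, 0.0, 0.0, 0.0, 0.0]
[0.037, 0.0, 0.0, 0.0, 0.0, 0.0]
[0.037, 0.0, 0.0, 0.0, 0.0, 0.0]
4 rows
```

```bash
python3 - <<'E'
from h import *
w=get('wrist')
f=lambda u,v:ray(w,u,v,85)[:2]
for e in((254.4,100.2),(213.2,100),(294.7,100),(255,65.6),(255,134.8),(255,58.6),(255,140.7)): print(e,f(*e).round(1))
E
```

```text
(254.4, 100.2) [545.7 -28.8]
(213.2, 100) [504.2 -34.7]
(294.7, 100) [586.5 -22.7]
(255, 65.6) [541.8   3.7]
(255, 134.8) [551.2 -63.2]
(255, 58.6) [540.9  10. ]
(255, 140.7) [552.1 -69.2]
```

>>> {"op": "carry_out", "data": {
  "commands": [
    [0.038, -0.004, -0.0075, -0.5, 0, -0.8],
    [0, -0.0005, 0, 0, 0, 0]
  ],
  "grip": 0.2
}}

```text
t: 10.52
ee_pos: [557.9, -101.1, 199.8]
orientation: [1.093, 1.278, -1.093]
ft_force: [-0.5, 0.6, 0.5]
width: 72.3
```

```bash
python3 - <<'E'
from h import *
plan([(555.8,-103.2,91,8.8)],step=30)
E
```

```text
at [ 557.9 -101.1  199.8] yaw 9.0 F [-0.5  0.6  0.5] w 72.3 t 10.525
[0.0272, -0.0006, 0.0004, 0.0, 0.0, 0.0]
[0.0272, -0.0006, 0.0004, 0.0, 0.0, 0.0]
[0.0272, -0.0007, 0.0004, 0.0, 0.0, 0.0]
[0.0272, -0.0006, 0.0005, 0.0, 0.0, 0.0]
4 rows
```

>>> {"op": "carry_out", "data": {
  "commands": [
    [0.027, -0.001, 0.0005, 0, 0, 0],
    [0.027, -0.001, 0.0005, 0, 0, 0],
    [0.027, -0.0005, 0.0005, 0, 0, 0],
    [0.026, -0.0005, 0.0005, 0, 0, 0],
    [0, 0, 0, 0, 0, 0]
  ]
}}

```text
t: 11.15
ee_pos: [564.6, -101.8, 96.1]
orientation: [1.092, 1.27, -1.083]
ft_force: [-0.8, -0.1, -0.7]
width: 70.2
```

```bash
python3 - <<'E'
from h import *
print(R(ctrl.get_obs()['orientation']).round(3))
plan([(555.8,-103.2,91,8.8)],step=8)
E
```

```text
[[ 0.012  0.987  0.161]
 [-0.003  0.161 -0.987]
 [-1.     0.011  0.004]]
at [ 564.6 -101.8   96.1] yaw 9.3 F [-0.8 -0.1 -0.7] w 70.2 t 11.15
[0.0025, -0.0045, 0.0, 0.2, 0.1, -0.3]
[0.0025, -0.0045, -0.0001, 0.3, 0.2, -0.3]
2 rows
```

>>> {"op": "carry_out", "data": {
  "commands": [
    [0.002, -0.0045, 0, 0.2, 0.1, -0.3],
    [0.002, -0.0045, 0, 0.3, 0.2, -0.3],
    [0.001, 0, 0, 0, 0, 0]
  ]
}}

```text
t: 11.52
ee_pos: [558.2, -103.3, 94.3]
orientation: [1.098, 1.274, -1.092]
ft_force: [0.4, -0.3, -0.9]
width: 69.8
```

>>> {"op": "carry_out", "data": {
  "commands": [
    [0, 0, 0, 0, 0, 0],
    [0, 0, 0, 0, 0, 0],
    [0, 0, 0, 0, 0, 0],
    [0, 0, 0, 0, 0, 0]
  ],
  "grip": 1
}}

```text
t: 12.02
ee_pos: [558.3, -103.5, 95.1]
orientation: [1.099, 1.273, -1.092]
ft_force: [0.5, 0.9, 0.6]
width: 51.6
```

```bash
python3 - <<'E'
from h import *
plan([(558,-103,200,9),(510,-336,180,0)])
E
```

```text
at [ 558.3 -103.5   95.1] yaw 8.7 F [0.5 0.9 0.6] w 51.6 t 12.025
[-0.035, 0.0001, -0.0002, 0.0, 0.0, 0.0]
[-0.0349, 0.0001, -0.0001, 0.0, 0.0, 0.0]
[-0.035, 0.0002, -0.0002, -0.3, 0.0, -0.3]
[0.004, -0.0168, 0.0445, 1.8, 0.0, 0.0]
[0.004, -0.0154, 0.045, 1.8, 0.0, 0.0]
[0.0041, -0.014, 0.0455, 1.8, 0.0, 0.0]
[0.004, -0.0125, 0.0459, 1.8, 0.0, 0.0]
[0.0041, -0.0111, 0.0463, 1.8, 0.0, 0.0]
8 rows
```

>>> {"op": "carry_out", "data": {
  "commands": [
    [-0.02, 0, 0, 0, 0, 0],
    [-0.04, 0, 0, 0, 0, 0],
    [-0.04, 0, 0, 0, 0, 0],
    [0.004, -0.017, 0.0445, 1.8, 0, -0.3],
    [0.004, -0.015, 0.045, 1.8, 0, 0],
    [0.004, -0.014, 0.0455, 1.8, 0, 0],
    [0.004, -0.0125, 0.046, 1.8, 0, 0],
    [0.004, -0.011, 0.046, 1.8, 0, 0]
  ]
}}

```text
t: 13.02
ee_pos: [506.9, -338.8, 175.1]
orientation: [1.21, 1.211, -1.213]
ft_force: [0.4, 0.3, -3.2]
width: 52.0
```

```bash
python3 - <<'E'
from h import *
w=get('wrist');cv2.imwrite('pics/w5.png',w['pixels'])
plan([(510,-336,80,0),(510,-336,26,0)],step=30)
E
```

```text
at [ 505.8 -344.   174.8] yaw -0.3 F [-0.9 -4.4 -3.2] w 52.0 t 13.075
[0.0237, 0.0011, -0.0021, 0.0, 0.0, 0.0]
[0.0237, 0.0011, -0.0021, 0.0, 0.0, 0.0]
[0.0237, 0.0012, -0.002, 0.0, 0.0, 0.0]
[0.0236, 0.0011, -0.0021, -0.3, 0.1, 0.2]
[0.027, 0.0, 0.0, 0.0, 0.0, 0.0]
[0.027, 0.0, 0.0, 0.0, 0.0, 0.0]
6 rows
```

View pics/w5.png

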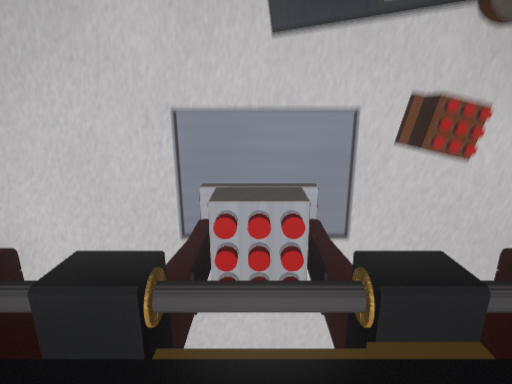

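The red block is held upright with its caps around (259,258), and the tray spans (173,107) to (347,238).

```bash
python3 - <<'E'
from h import *
w=get('wrist')
q=[ray(w,*p,15)[:2].round(1) for p in[(173,107),(358,107),(347,238),(181,238)]];print(q,np.mean(q,0))
E
```

```text
[array([ 415.2, -267.8]), array([ 608.7, -269. ]), array([ 607.9, -417.3]), array([ 412.3, -416.4])] [ 511.025 -342.625]
```

>>> {"op": "carry_out", "data": {
  "commands": [
    [0.03, 0.001, -0.001, 0, 0, 0],
    [0.03, 0.001, -0.001, 0, 0, 0],
    [0.03, 0.001, -0.001, 0, 0, 0],
    [0.03, 0.001, 0, 0, 0, 0],
    [0.01, 0, 0, 0, 0, 0],
    [0.005, 0, 0, 0, 0, 0]
  ]
}}

```text
t: 13.88
ee_pos: [509.8, -336.5, 35.4]
orientation: [1.212, 1.21, -1.216]
ft_force: [-0.2, 1.0, -2.4]
width: 51.7
```

```bash
python3 - <<'E'
from h import *
plan([(510,-339,23,0)],step=6)
E
```

```text
at [ 509.8 -336.5   35.4] yaw -0.4 F [-0.2  1.  -2.4] w 51.7 t 13.875
[0.0041, 0.0001, 0.0008, 0.0, 0.0, 0.0]
[0.0041, 0.0001, 0.0008, 0.0, 0.0, 0.0]
[0.0042, 0.0001, 0.0009, -0.4, -0.1, 0.2]
3 rows
```

>>> {"op": "carry_out", "data": {
  "commands": [
    [0.005, 0, 0, 0, 0, 0],
    [0.005, 0, 0, 0, 0, 0],
    [0.003, 0, 0, 0, 0, 0],
    [0.001, 0, 0, 0, 0, 0]
  ]
}}

```text
t: 14.38
ee_pos: [511.1, -337.2, 23.3]
orientation: [1.212, 1.207, -1.215]
ft_force: [-3.8, 2.1, 6.6]
width: 51.7
```

>>> {"op": "carry_out", "data": {
  "commands": [
    [0, 0, 0, 0, 0, 0],
    [0, 0, 0, 0, 0, 0],
    [-0.01, 0, 0, 0, 0, 0],
    [-0.05, 0, 0, 0, 0, 0],
    [-0.06, 0, 0, 0, 0, 0],
    [-0.06, 0, 0, 0, 0, 0],
    [-0.05, 0, 0, 0, 0, 0]
  ],
  "grip": 0.2
}}

```text
t: 15.25
ee_pos: [510.4, -336.4, 259.7]
orientation: [1.212, 1.21, -1.216]
ft_force: [0.5, -1.2, -0.4]
width: 70.1
```

```bash
python3 - <<'E'
from h import *
plan([(530,320,270,86)])
E
```

```text
at [ 510.4 -336.4  259.7] yaw -0.4 F [ 0.5 -1.2 -0.4] w 70.1 t 15.25
[-0.0007, 0.0011, -0.0469, -6.2, 0.0, 0.0]
[-0.0007, 0.0062, -0.0465, -6.2, 0.0, 0.0]
[-0.0007, 0.0111, -0.0456, -6.2, 0.0, 0.0]
[-0.0007, 0.016, -0.0441, -6.2, 0.0, 0.0]
[-0.0007, 0.0207, -0.0421, -6.2, 0.0, 0.0]
[-0.0007, 0.0251, -0.0396, -6.2, 0.0, 0.0]
[-0.0007, 0.0292, -0.0367, -6.1, 0.0, 0.0]
[-0.0007, 0.033, -0.0334, -6.2, 0.0, 0.0]
[-0.0007, 0.0364, -0.0296, -6.1, 0.0, 0.0]
[-0.0007, 0.0393, -0.0256, -6.2, 0.0, 0.0]
[-0.0007, 0.0418, -0.0212, -6.1, -0.1, 0.0]
[-0.0007, 0.0439, -0.0166, -6.2, 0.0, 0.0]
[-0.0008, 0.0454, -0.0118, -6.1, -0.1, 0.0]
[-0.0007, 0.0464, -0.0068, -6.2, 0.0, 0.0]
14 rows
```

>>> {"op": "carry_out", "data": {
  "commands": [
    [-0.001, 0.001, -0.047, -6.2, 0, 0],
    [-0.001, 0.006, -0.0465, -6.2, 0, 0],
    [-0.001, 0.011, -0.0455, -6.2, 0, 0],
    [-0.001, 0.016, -0.044, -6.2, 0, 0],
    [-0.001, 0.021, -0.042, -6.2, 0, 0],
    [-0.001, 0.025, -0.04, -6.2, 0, 0],
    [-0.001, 0.029, -0.037, -6.2, 0, 0],
    [-0.001, 0.033, -0.033, -6.2, 0, 0]
  ]
}}

```text
t: 16.25
ee_pos: [520.6, 45.2, 279.8]
orientation: [0.537, 1.484, -0.539]
ft_force: [-0.2, -0.4, 0.4]
width: 70.1
```

>>> {"op": "carry_out", "data": {
  "commands": [
    [-0.001, 0.036, -0.03, -6.2, 0, 0],
    [-0.001, 0.039, -0.026, -6.2, 0, 0],
    [-0.001, 0.042, -0.021, -6.2, 0, 0],
    [-0.001, 0.044, -0.017, -6.2, 0, 0],
    [-0.001, 0.045, -0.012, -6.2, 0, 0],
    [-0.001, 0.046, -0.007, -6.2, 0, 0],
    [0, 0, 0, 0, 0, 0]
  ]
}}

```text
t: 17.12
ee_pos: [515.9, 338.6, 290.6]
orientation: [0.008, 1.545, -0.014]
ft_force: [-0.4, 0.1, -0.6]
width: 70.2
```

```bash
python3 - <<'E'
from h import *
w=get('wrist');cv2.imwrite('pics/w6.png',w['pixels'])
plan([]);print(ctrl.get_obs()['qpos'].round(2))
print([(c,int(a),ray(w,*c,51).round(1)[:2]) for c,a in blobs(w,'blue',30)])
E
```

```text
at [515.9 337.  290.5] yaw 89.1 F [-0.2 -0.  -0.5] w 70.4 t 17.175
0 rows
[ 0.57  0.33  1.6  -0.02  1.19 -0.98]
[(array([265.32, 125.91]), 17654, array([468.1, 346.9])), (array([230.25, 129.62]), 52, array([472.2, 300.3])), (array([242.5, 130.5]), 52, array([473.6, 316.6])), (array([254.71, 131.71]), 52, array([475.4, 332.8])), (array([229.5, 142.5]), 52, array([489.2, 298.6])), (array([241.57, 143.53]), 51, array([490.8, 314.8])), (array([253.65, 144.67]), 51, array([492.6, 331. ])), (array([228.5, 155.5]), 52, array([506.8, 296.5])), (array([240.57, 156.53]), 51, array([508.4, 312.9])), (array([252.57, 157.53]), 51, array([510. , 329.2])), (array([247.26, 204.86]), 43, array([578.2, 320.2])), (array([258.75, 205.44]), 48, array([579.3, 336.6])), (array([270., 206.]), 45, array([580.3, 352.7])), (array([246.81, 216.07]), 42, array([595.3, 319.1])), (array([257.93, 216.72]), 43, array([596.5, 335.2])), (array([269.09, 217.28]), 43, array([597.6, 351.3])), (array([246.  , 227.24]), 41, array([612.8, 317.4])), (array([257.19, 227.93]), 42, array([614.1, 333.8])), (array([268.32, 228.32]), 40, array([614.9, 350.1]))]
```

View pics/w6.png

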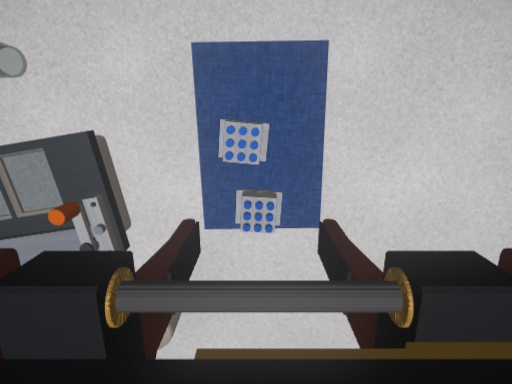

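Both blue blocks are clear on the pad, with caps centred at (242,144) and (258,217).

```bash
python3 - <<'E'
from h import *
plan([(490.8,314.8,110,84)],step=45)
E
```

```text
at [515.9 337.  290.5] yaw 89.1 F [-0.2 -0.  -0.5] w 70.4 t 17.175
[0.036, -0.0044, -0.0059, 1.0, 0.3, 0.0]
[0.036, -0.0045, -0.0056, 1.0, 0.3, 0.0]
[0.036, -0.0045, -0.0053, 1.0, 0.3, 0.1]
[0.0361, -0.0047, -0.005, 1.0, 0.3, 0.0]
[0.0361, -0.0048, -0.0048, 1.1, 0.3, 0.1]
5 rows
```

>>> {"op": "carry_out", "data": {
  "commands": [
    [0.036, -0.0045, -0.006, 1, 0.3, 0],
    [0.036, -0.0045, -0.0055, 1, 0.3, 0],
    [0.036, -0.0045, -0.005, 1, 0.3, 0],
    [0.036, -0.0045, -0.005, 1, 0.3, 0],
    [0.036, -0.0045, -0.005, 1, 0.3, 0],
    [0, 0, 0, 0, 0, 0]
  ],
  "grip": 0.15
}}

```text
t: 17.92
ee_pos: [492.1, 306.7, 109.7]
orientation: [0.092, 1.566, -0.096]
ft_force: [-0.0, 0.5, 0.0]
width: 74.8
```

```bash
python3 - <<'E'
from h import *
w=get('wrist')
print([(c,int(a),ray(w,*c,51).round(1)[:2]) for c,a in blobs(w,'blue',100)])
plan([(490.8,314.8,22,84)],step=22)
E
```

```text
[(array([295.74, 137.11]), 40895, array([441.9, 339.8])), (array([247.84, 182.95]), 162, array([472.1, 300.3])), (array([269.26, 182.62]), 161, array([473.8, 316.6])), (array([290.51, 182.36]), 162, array([475.6, 332.8])), (array([269.4 , 204.16]), 159, array([491.1, 314.8])), (array([290.23, 203.77]), 158, array([492.7, 331. ])), (array([248.51, 204.48]), 160, array([489.4, 298.5])), (array([287.42, 317.07]), 109, array([595.9, 319. ])), (array([306.03, 316.44]), 107, array([597.2, 335.2])), (array([324.78, 316.1 ]), 103, array([598.7, 351.5])), (array([243.02, 317.41]), 396, array([591.6, 280.4])), (array([324.52, 331.92]), 108, array([615.2, 350.3])), (array([287.68, 333.32]), 104, array([612.8, 317.6])), (array([306.26, 332.67]), 106, array([614.1, 334.1]))]
at [493.6 307.7 111.5] yaw 83.2 F [ 0.2 -0.2 -0.6] w 74.1 t 17.975
[0.0179, 0.0013, -0.0008, 0.0, 0.0, 0.0]
[0.0179, 0.0014, -0.0008, 0.0, 0.0, 0.0]
[0.0179, 0.0013, -0.0008, -0.3, 0.1, 0.0]
[0.0179, 0.0014, -0.0008, -0.3, 0.1, 0.0]
[0.0179, 0.0013, -0.0008, 0.0, 0.0, 0.0]
5 rows
```

>>> {"op": "carry_out", "data": {
  "commands": [
    [0.01, 0.007, -0.003, 0, 0.1, 0],
    [0.015, 0, 0, -0.3, 0.1, 0],
    [0.02, 0, 0, 0, 0, 0],
    [0, 0, 0, 0, 0, 0]
  ]
}}

```text
t: 18.48
ee_pos: [495.1, 317.3, 68.9]
orientation: [0.092, 1.56, -0.085]
ft_force: [-0.4, -0.1, -0.9]
width: 75.0
```

```bash
python3 - <<'E'
from h import *
plan([(491,314.8,22,84)],step=18)
E
```

```text
at [495.1 317.3  68.9] yaw 83.5 F [-0.4 -0.1 -0.9] w 75.0 t 18.475
[0.0156, -0.0011, -0.0014, 0.0, 0.0, 0.0]
[0.0156, -0.001, -0.0014, -0.2, 0.3, -0.1]
[0.0156, -0.001, -0.0013, -0.3, 0.2, -0.2]
3 rows
```

>>> {"op": "carry_out", "data": {
  "commands": [
    [0.014, -0.002, -0.002, 0, 0.2, 0],
    [0.014, -0.001, -0.002, 0, 0.2, 0],
    [0.014, 0, -0.001, 0, 0.2, 0],
    [0.004, 0, 0, 0, 0, 0]
  ]
}}

```text
t: 18.98
ee_pos: [490.4, 315.6, 20.9]
orientation: [0.093, 1.569, -0.084]
ft_force: [0.3, 0.5, -0.0]
width: 74.2
```

```bash
python3 - <<'E'
from h import *
plan([(491,314.8,22,84)],step=18)
E
```

```text
at [490.4 315.6  20.9] yaw 83.5 F [ 0.3  0.5 -0. ] w 74.2 t 18.975
[-0.0011, -0.0007, 0.0007, -0.5, 0.0, -0.3]
1 rows
```

Well placed, so I'll grip it and lift.

>>> {"op": "carry_out", "data": {
  "commands": [
    [0, 0, 0, -0.5, 0, 0],
    [0, 0, 0, 0, 0, 0],
    [0, 0, 0, 0, 0, 0],
    [0, 0, 0, 0, 0, 0],
    [0, 0, 0, 0, 0, 0]
  ],
  "grip": 1
}}

```text
t: 19.6
ee_pos: [490.3, 315.5, 20.8]
orientation: [0.086, 1.57, -0.077]
ft_force: [-0.2, 0.1, -3.1]
width: 51.8
```

```bash
python3 - <<'E'
from h import *
plan([(491,314.8,200,84),(534.8,44.2,190,8.5)],step=50,deg=9)
E
```

```text
at [490.3 315.5  20.8] yaw 84.1 F [-0.2  0.1 -3.1] w 51.8 t 19.6
[-0.0448, 0.0001, 0.0001, 0.0, 0.0, 0.0]
[-0.0448, 0.0001, 0.0002, 0.0, 0.0, 0.0]
[-0.0448, 0.0001, 0.0001, 0.0, 0.0, 0.0]
[-0.0449, 0.0002, 0.0002, 0.1, -0.1, -0.3]
[0.0011, -0.0294, 0.008, 8.4, 0.0, 0.0]
[0.0011, -0.0279, 0.0122, 8.4, 0.0, 0.0]
[0.0011, -0.0258, 0.0161, 8.4, 0.0, 0.0]
[0.0011, -0.0232, 0.0198, 8.4, 0.0, 0.0]
[0.0011, -0.0201, 0.0229, 8.4, 0.0, 0.0]
[0.0011, -0.0165, 0.0256, 8.4, 0.0, 0.0]
[0.0011, -0.0126, 0.0278, 8.4, 0.0, 0.0]
[0.0011, -0.0084, 0.0293, 8.3, 0.0, 0.0]
[0.0012, -0.004, 0.0301, 8.4, 0.0, -0.1]
13 rows
```

>>> {"op": "carry_out", "data": {
  "commands": [
    [-0.02, 0, 0, 0, 0, 0],
    [-0.055, 0, 0, 0, 0, 0],
    [-0.055, 0, 0, 0, 0, -0.3],
    [-0.055, 0, 0, 0, 0, 0],
    [0, -0.029, 0.008, 8.4, 0, 0],
    [0, -0.028, 0.012, 8.4, 0, 0],
    [0, -0.026, 0.016, 8.4, 0, 0],
    [0, -0.023, 0.02, 8.4, 0, 0]
  ]
}}

```text
t: 20.6
ee_pos: [509.2, 193.1, 221.8]
orientation: [0.555, 1.495, -0.546]
ft_force: [0.6, -0.3, -3.6]
width: 51.6
```

>>> {"op": "carry_out", "data": {
  "commands": [
    [0, -0.02, 0.023, 8.4, 0, 0],
    [0, -0.0165, 0.0255, 8.4, 0, 0],
    [0, -0.0125, 0.028, 8.4, 0, 0],
    [0, -0.0085, 0.029, 8.4, 0, 0],
    [0, -0.004, 0.03, 8.4, 0, 0],
    [0, 0, 0, 0, 0, 0]
  ]
}}

```text
t: 21.35
ee_pos: [529.1, 35.7, 229.4]
orientation: [1.14, 1.251, -1.12]
ft_force: [-0.1, 0.1, -3.8]
width: 51.7
```

```bash
python3 - <<'E'
from h import *
w=get('wrist');cv2.imwrite('pics/w7.png',w['pixels'])
print([(c,int(a),ray(w,*c,ctrl.get_obs()['ee_pos'][2]+29).round(1)[:2]) for c,a in blobs(w,'blue',100)])
plan([(534.8,44.2,130,8.5)])
E
```

```text
[(array([258.85, 230.77]), 397, array([526.5,  51.1])), (array([292.91, 230.71]), 396, array([542.9,  52.7])), (array([224.77, 230.88]), 391, array([510.1,  49.4])), (array([225.76, 263.48]), 362, array([511.9,  32. ])), (array([258.77, 263.5 ]), 359, array([528.3,  33.6])), (array([291.79, 263.42]), 358, array([544.7,  35.3]))]
at [529.   36.6 229.4] yaw 6.2 F [ 0.4 -1.3 -3.3] w 52.2 t 21.4
[0.0497, 0.0026, -0.0033, -1.2, -0.1, -0.4]
[0.0498, 0.0031, -0.0034, -1.1, -0.1, -0.4]
2 rows
```

View pics/w7.png

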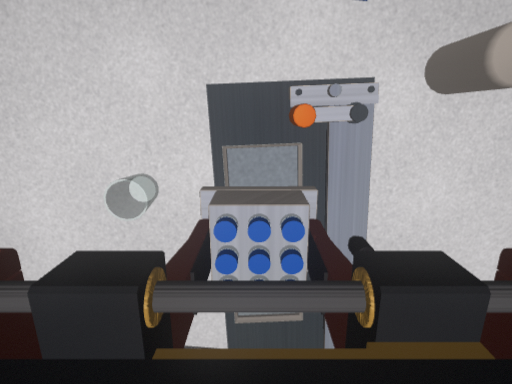

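The blue block is held square with caps at (225–293, 231–264). Pocket 3's far edge is at (223–302, 143), which serves as a cross-check.

```bash
python3 - <<'E'
from h import *
w=get('wrist');f=lambda u,v:ray(w,u,v,85)[:2]
a,b=f(222.5,144.5),f(302,142.5);m=(a+b)/2;d=b-a;print(a,b,np.degrees(np.arctan2(d[1],d[0])),np.hypot(*d));y=np.radians(8.5);print('p3',m+33*np.array([np.sin(y),-np.cos(y)]))
plan([(535,46,130,8.5)])
E
```

```text
[488.92715365  71.71509539] [570.09446961  82.38842642] 7.4912925502870165 81.8660685207944
p3 [534.38852219  44.41423741]
at [529.   37.3 229.1] yaw 6.3 F [-1.2  1.5 -3.4] w 51.9 t 21.45
[0.0496, 0.0028, -0.0038, -1.1, -0.1, -0.4]
[0.0496, 0.0033, -0.0039, -1.1, -0.1, -0.3]
2 rows
```

>>> {"op": "carry_out", "data": {
  "commands": [
    [0.04, 0.003, -0.0045, -1.1, 0, -0.4],
    [0.04, 0.003, -0.0045, -1.1, 0, -0.3],
    [0.02, 0, 0, 0, 0, 0],
    [0, 0, 0, 0, 0, 0]
  ]
}}

```text
t: 21.95
ee_pos: [535.6, 51.8, 129.5]
orientation: [1.096, 1.28, -1.086]
ft_force: [-0.1, -0.0, -3.6]
width: 51.8
```

```bash
python3 - <<'E'
from h import *
w=get('wrist')
o=ctrl.get_obs();print([(c,int(a),(ray(w,*c,o['ee_pos'][2]+30)-o['ee_pos']).round(1)[:2]) for c,a in blobs(w,'blue',100)])
plan([(534.8,46.3,108,8.5)],step=12)
E
```

```text
[(array([224.82, 230.73]), 398, array([-20. ,  13.5])), (array([258.82, 230.69]), 399, array([-3.9, 16.1])), (array([292.88, 230.57]), 401, array([12.1, 18.7])), (array([291.72, 263.29]), 363, array([14.8,  1.6])), (array([225.78, 263.44]), 362, array([-17.3,  -3.5])), (array([258.78, 263.43]), 362, array([-1.2, -1. ]))]
at [536.2  51.8 130.3] yaw 9.1 F [-0.1  0.1 -3. ] w 51.6 t 22.0
[0.0112, -0.0012, 0.0027, 0.3, -0.1, -0.2]
[0.0111, -0.0012, 0.0026, 0.3, -0.1, -0.2]
2 rows
```

>>> {"op": "carry_out", "data": {
  "commands": [
    [0.004, 0, 0.006, 0.3, 0, -0.2],
    [0.008, 0, 0.001, 0.3, 0, -0.2],
    [0.003, 0, 0, 0, 0, 0]
  ]
}}

```text
t: 22.38
ee_pos: [539.4, 45.2, 117.5]
orientation: [1.103, 1.276, -1.094]
ft_force: [0.3, -0.9, -2.6]
width: 51.7
```

```bash
python3 - <<'E'
from h import *
plan([(535.7,45.3,97,8.5)],step=5)
E
```

```text
at [539.4  45.2 117.5] yaw 8.6 F [ 0.3 -0.9 -2.6] w 51.7 t 22.375
[0.0041, -0.0007, -0.0001, 0.0, 0.0, 0.0]
[0.0041, -0.0008, -0.0001, 0.0, 0.0, 0.0]
[0.0041, -0.0007, -0.0001, 0.0, 0.0, 0.0]
[0.0041, -0.0008, -0.0002, 0.0, 0.0, 0.0]
[0.0041, -0.0007, -0.0001, 0.0, 0.0, 0.0]
5 rows
```

>>> {"op": "carry_out", "data": {
  "commands": [
    [0.004, -0.003, 0, 0, 0, 0],
    [0.004, -0.002, 0, 0, 0, 0],
    [0.003, -0.001, 0, 0, 0, 0]
  ]
}}

```text
t: 22.75
ee_pos: [533.2, 44.1, 106.0]
orientation: [1.103, 1.275, -1.094]
ft_force: [0.8, 0.8, -3.1]
width: 51.7
```

```bash
python3 - <<'E'
from h import *
plan([(535.7,45.3,97,8.5)],step=5)
E
```

```text
at [533.2  44.1 106. ] yaw 8.5 F [ 0.8  0.8 -3.1] w 51.7 t 22.75
[0.0045, 0.0013, -0.0004, 0.0, 0.0, 0.0]
[0.0046, 0.0013, -0.0004, 0.0, -0.2, -0.3]
2 rows
```

>>> {"op": "carry_out", "data": {
  "commands": [
    [0.003, 0.002, -0.001, 0, 0, 0],
    [0.004, 0, 0, 0, 0, -0.2],
    [0.003, 0, 0, 0, 0, 0]
  ]
}}

```text
t: 23.12
ee_pos: [535.1, 45.6, 95.5]
orientation: [1.101, 1.278, -1.097]
ft_force: [-11.2, 0.8, 24.9]
width: 51.9
```

>>> {"op": "carry_out", "data": {
  "commands": [
    [0, 0, 0, 0, 0, 0],
    [0, 0, 0, 0, 0, 0],
    [0, 0, 0, 0, 0, 0]
  ],
  "grip": 0.25
}}

```text
t: 23.5
ee_pos: [536.3, 45.7, 96.2]
orientation: [1.102, 1.276, -1.095]
ft_force: [0.1, 0.2, 0.0]
width: 65.8
```

>>> {"op": "carry_out", "data": {
  "commands": [
    [-0.02, 0, 0, 0, 0, 0],
    [-0.05, 0, 0, 0, 0, 0],
    [-0.06, 0, 0, 0, 0, 0],
    [0, 0, 0, 0, 0, 0]
  ]
}}

```text
t: 24.0
ee_pos: [536.4, 45.2, 229.9]
orientation: [1.102, 1.276, -1.095]
ft_force: [-0.1, -1.0, 0.1]
width: 65.9
```

```bash
python3 - <<'E'
from h import *
w=get('wrist');cv2.imwrite('pics/w8.png',w['pixels'])
for z in(125,):print([(c,int(a),ray(w,*c,z).round(1)[:2]) for c,a in blobs(w,'blue',40)])
plan([])
E
```

```text
[(array([313.15,   1.44]), 41, array([555.9, 206.5])), (array([340.98,   3.62]), 258, array([578.3, 208.2])), (array([238.77, 173.69]), 112, array([515.4,  58.8])), (array([256.55, 173.61]), 113, array([531.6,  61.3])), (array([274.39, 173.59]), 111, array([547.9,  63.7])), (array([239.09, 191.85]), 106, array([518. ,  41.7])), (array([256.65, 191.99]), 105, array([534.3,  44. ])), (array([274.04, 191.87]), 104, array([550.4,  46.5])), (array([239.25, 209.82]), 99, array([520.5,  24.2])), (array([256.76, 209.83]), 99, array([536.9,  26.6])), (array([273.93, 209.74]), 101, array([553.1,  29.1]))]
at [534.7  45.1 227.4] yaw 8.5 F [-0.9  1.5 -0.7] w 65.9 t 24.05
0 rows
```

View pics/w8.png

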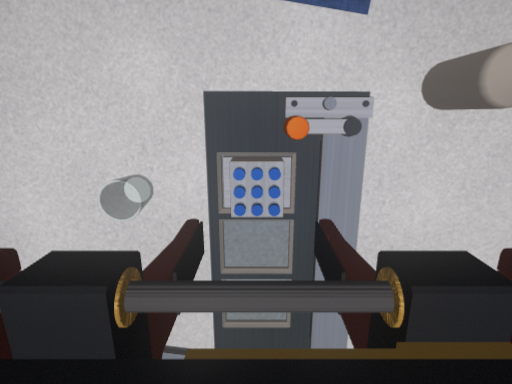

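The first blue block is seated flat in pocket 3: its caps are centred at (257,192), which maps to (534.3, 44.0). Next is the second block.

```bash
python3 - <<'E'
from h import *
plan([(595,330,230,86)],step=50,deg=9)
E
```

```text
at [534.7  45.1 227.4] yaw 8.5 F [-0.9  1.5 -0.7] w 65.9 t 24.05
[-0.0002, 0.0113, -0.0303, -8.6, 0.0, 0.0]
[-0.0002, 0.0157, -0.0283, -8.6, 0.0, 0.0]
[-0.0002, 0.0198, -0.0256, -8.6, 0.0, 0.0]
[-0.0002, 0.0234, -0.0224, -8.6, 0.0, 0.0]
[-0.0002, 0.0265, -0.0186, -8.6, 0.0, 0.0]
[-0.0002, 0.029, -0.0144, -8.6, 0.0, 0.0]
[-0.0002, 0.0308, -0.01, -8.6, -0.1, 0.0]
[-0.0002, 0.0319, -0.0052, -8.6, 0.0, -0.1]
[-0.0003, 0.0323, -0.0004, -8.7, -0.1, 0.0]
9 rows
```

>>> {"op": "carry_out", "data": {
  "commands": [
    [0, 0.011, -0.03, -8.6, 0, 0],
    [0, 0.016, -0.028, -8.6, 0, 0],
    [0, 0.02, -0.0255, -8.6, 0, 0],
    [0, 0.0235, -0.0225, -8.6, 0, 0],
    [0, 0.0265, -0.0185, -8.6, 0, 0],
    [0, 0.029, -0.0145, -8.6, 0, 0],
    [0, 0.031, -0.01, -8.6, 0, 0],
    [0, 0.032, -0.005, -8.6, 0, 0]
  ],
  "grip": 0.15
}}

```text
t: 25.05
ee_pos: [578.6, 301.9, 210.8]
orientation: [0.141, 1.589, -0.152]
ft_force: [-0.8, -0.3, 0.8]
width: 74.8
```

>>> {"op": "carry_out", "data": {
  "commands": [
    [0, 0.03, 0, -8.6, 0, 0],
    [0, 0, 0, 0, 0, 0],
    [0, 0, 0, 0, 0, 0]
  ]
}}

```text
t: 25.42
ee_pos: [581.3, 332.2, 203.6]
orientation: [0.017, 1.603, -0.032]
ft_force: [0.8, -0.1, -1.2]
width: 74.5
```

```bash
cat > look.py <<'E'
from h import *
w=get('wrist')
b=[(c.round(0),int(a),ray(w,*c,51).round(1)[:2]) for c,a in blobs(w,'blue',40) if a<1000]
for x in b:print(*x)
E
python3 look.py; python3 - <<'E'
from h import *
plan([(596.5,335.2,110,86)],step=40)
E
```

```text
[250. 182.] 80 [578.7 320.5]
[264. 183.] 78 [579.7 336.6]
[279. 184.] 80 [581.  352.9]
[249. 198.] 75 [595.8 319.2]
[264. 198.] 78 [597.2 335.5]
[278. 199.] 76 [598.3 351.7]
[249. 213.] 77 [613.3 318. ]
[263. 213.] 77 [614.5 334.1]
[278. 214.] 74 [615.6 350.5]
at [581.4 332.  203.8] yaw 88.2 F [-0.5 -0.1 -0. ] w 74.7 t 25.475
[0.0311, 0.0015, 0.006, 0.7, -0.6, 0.2]
[0.0311, 0.0015, 0.0056, 0.8, -0.6, 0.2]
[0.0312, 0.0015, 0.0053, 0.7, -0.6, 0.2]
3 rows
```

Not knocked: it sits at (597,335.4) with a yaw of about 86°.

>>> {"op": "carry_out", "data": {
  "commands": [
    [0.031, 0.0015, 0.006, 0.7, -0.6, 0.2],
    [0.031, 0.0015, 0.0056, 0.8, -0.6, 0.2],
    [0.045, 0.0015, 0.0055, 0.7, -0.6, 0.2],
    [0.02, 0, 0, 0, 0, 0],
    [0, 0, 0, 0, 0, 0]
  ]
}}

```text
t: 26.1
ee_pos: [597.6, 330.0, 74.4]
orientation: [0.064, 1.568, -0.065]
ft_force: [-0.3, 1.1, 0.5]
width: 74.6
```

```bash
python3 - <<'E'
from h import *
plan([(597,335.4,22,86)],step=18)
E
```

```text
at [597.6 330.   74.4] yaw 85.3 F [-0.3  1.1  0.5] w 74.6 t 26.1
[0.0175, 0.0018, -0.0004, 0.0, 0.0, 0.0]
[0.0174, 0.0018, -0.0004, -0.3, 0.0, 0.0]
[0.0175, 0.0018, -0.0003, -0.4, 0.1, 0.0]
3 rows
```

>>> {"op": "carry_out", "data": {
  "commands": [
    [0.012, 0.005, -0.001, 0, 0, 0],
    [0.016, 0, 0, -0.3, 0, 0],
    [0.016, 0, 0, -0.3, 0, 0],
    [0.005, 0, 0, 0, 0, 0]
  ]
}}

```text
t: 26.6
ee_pos: [599.3, 336.5, 26.3]
orientation: [0.058, 1.564, -0.054]
ft_force: [-0.5, -0.5, 0.4]
width: 75.1
```

```bash
python3 - <<'E'
from h import *
plan([(597,335.4,22,86)],step=18)
E
```

```text
at [599.3 336.5  26.3] yaw 85.9 F [-0.5 -0.5  0.4] w 75.1 t 26.6
[0.0043, -0.0013, -0.0022, -0.1, 0.4, -0.2]
1 rows
```

>>> {"op": "carry_out", "data": {
  "commands": [
    [0.003, -0.001, -0.002, 0, 0.4, 0],
    [0.001, 0, 0, 0, 0, 0]
  ]
}}

```text
t: 26.85
ee_pos: [597.0, 335.6, 21.7]
orientation: [0.058, 1.572, -0.054]
ft_force: [-1.1, 0.6, -0.6]
width: 74.8
```

>>> {"op": "carry_out", "data": {
  "commands": [
    [0, 0, 0, 0, 0, 0],
    [0, 0, 0, 0, 0, 0],
    [0, 0, 0, 0, 0, 0],
    [0, 0, 0, 0, 0, 0],
    [0, 0, 0, 0, 0, 0]
  ],
  "grip": 1
}}

```text
t: 27.48
ee_pos: [597.5, 335.9, 22.5]
orientation: [0.058, 1.57, -0.053]
ft_force: [-0.1, 0.4, -1.1]
width: 52.0
```

```bash
python3 - <<'E'
from h import *
plan([(597,335,215,86),(546.5,-28,215,8.5)],step=50,deg=9)
E
```

```text
at [597.5 335.9  22.5] yaw 85.9 F [-0.1  0.4 -1.1] w 52.0 t 27.475
[-0.0481, -0.0001, -0.0001, 0.0, 0.0, 0.0]
[-0.0481, -0.0001, -0.0001, 0.0, 0.0, 0.0]
[-0.0481, 0.0, -0.0002, 0.0, 0.0, 0.0]
[-0.0482, -0.0001, -0.0001, 0.0, 0.0, 0.0]
[-0.0001, -0.0406, -0.0027, 8.6, 0.0, 0.0]
[-0.0001, -0.0406, 0.0034, 8.6, 0.0, 0.0]
[-0.0001, -0.0396, 0.0094, 8.6, 0.0, 0.0]
[-0.0001, -0.0378, 0.0152, 8.6, 0.0, 0.0]
[-0.0002, -0.0351, 0.0207, 8.6, 0.0, 0.0]
[-0.0001, -0.0316, 0.0257, 8.6, 0.0, 0.0]
[-0.0002, -0.0274, 0.0301, 8.6, -0.1, 0.0]
[-0.0001, -0.0225, 0.0339, 8.6, 0.0, 0.0]
[-0.0001, -0.0173, 0.0369, 8.6, -0.1, -0.1]
13 rows
```

>>> {"op": "carry_out", "data": {
  "commands": [
    [-0.02, 0, 0, 0, 0, 0],
    [-0.055, 0, 0, 0, 0, 0],
    [-0.06, 0, 0, 0, 0, 0],
    [-0.06, 0, 0, 0, 0, 0],
    [0, -0.0405, -0.003, 8.6, 0, 0],
    [0, -0.0405, 0.0035, 8.6, 0, 0],
    [0, -0.0395, 0.0095, 8.6, 0, 0],
    [0, -0.038, 0.015, 8.6, 0, 0]
  ]
}}

```text
t: 28.48
ee_pos: [572.3, 172.1, 231.2]
orientation: [0.54, 1.501, -0.532]
ft_force: [-0.1, 0.1, -3.2]
width: 51.8
```

>>> {"op": "carry_out", "data": {
  "commands": [
    [0, -0.035, 0.0205, 8.6, 0, 0],
    [0, -0.0315, 0.0255, 8.6, 0, 0],
    [0, -0.0275, 0.03, 8.6, 0, 0],
    [0, -0.0225, 0.034, 8.6, 0, 0],
    [0, -0.017, 0.03, 8, 0, 0],
    [0, 0, 0, 0, 0, 0],
    [0, 0, 0, 0, 0, 0]
  ]
}}

```text
t: 29.35
ee_pos: [533.6, -30.2, 237.9]
orientation: [1.129, 1.258, -1.114]
ft_force: [-0.2, 0.4, -3.2]
width: 51.4
```

```bash
python3 - <<'E'
from h import *
plan([(546.5,-28,130,8.5)],step=45)
E
```

```text
at [533.6 -30.2 237.9] yaw 6.7 F [-0.2  0.4 -3.2] w 51.4 t 29.35
[0.036, 0.004, -0.0001, -0.6, -0.1, -0.2]
[0.036, 0.0042, -0.0001, -0.6, 0.0, -0.2]
[0.036, 0.0042, -0.0001, -0.6, -0.1, -0.1]
3 rows
```

>>> {"op": "carry_out", "data": {
  "commands": [
    [0.036, 0.003, 0, -0.6, 0, -0.2],
    [0.036, 0.003, 0, -0.6, 0, -0.2],
    [0.034, 0.003, 0, -0.6, 0, -0.1],
    [0, 0, 0, 0, 0, 0],
    [0, 0, 0, 0, 0, 0]
  ]
}}

```text
t: 29.98
ee_pos: [546.9, -23.9, 133.3]
orientation: [1.095, 1.278, -1.084]
ft_force: [-1.3, -0.3, -3.3]
width: 51.8
```

```bash
python3 - <<'E'
from h import *
w=get('wrist')
o=ctrl.get_obs();print([(c,int(a),(ray(w,*c,o['ee_pos'][2]+29)-o['ee_pos']).round(1)[:2]) for c,a in blobs(w,'blue',100)])
plan([(546.5,-28,115,8.5)],step=12)
E
```

```text
[(array([227.79,  83.54]), 349, array([-26.7,  79.5])), (array([257.75,  83.83]), 338, array([-14.2,  81.5])), (array([287.92,  84.27]), 347, array([-1.5, 83.3])), (array([228.28, 116.51]), 315, array([-24.7,  66.1])), (array([257.59, 116.92]), 305, array([-12.1,  68. ])), (array([286.85, 117.28]), 310, array([ 0.6, 69.9])), (array([228.88, 147.81]), 295, array([-22.7,  52.7])), (array([257.19, 148.06]), 290, array([-10.1,  54.6])), (array([285.8 , 148.37]), 290, array([ 2.6, 56.5])), (array([225.03, 227.81]), 390, array([-19.4,  14.4])), (array([258.68, 227.8 ]), 391, array([-3.4, 16.9])), (array([292.38, 227.73]), 388, array([12.7, 19.5])), (array([258.67, 260.25]), 360, array([-0.7, -0.2])), (array([291.4 , 260.22]), 357, array([15.4,  2.4])), (array([226.06, 260.35]), 356, array([-16.7,  -2.7]))]
at [546.7 -24.  133.4] yaw 9.2 F [-0.2 -0.1 -3.2] w 51.5 t 30.025
[0.0092, -0.0005, 0.002, 0.3, -0.1, -0.2]
[0.0091, -0.0004, 0.002, 0.4, 0.0, -0.2]
2 rows
```

>>> {"op": "carry_out", "data": {
  "commands": [
    [0.005, -0.001, 0.004, 0.3, 0, -0.2],
    [0.007, -0.001, 0.001, 0.4, 0, -0.2],
    [0.004, -0.001, 0, 0, 0, 0]
  ]
}}

```text
t: 30.4
ee_pos: [546.3, -29.8, 119.5]
orientation: [1.103, 1.273, -1.096]
ft_force: [0.8, -0.2, -3.8]
width: 51.5
```

```bash
python3 - <<'E'
from h import *
plan([(546.2,-28.6,106,8.5)],step=5)
E
```

```text
at [546.3 -29.8 119.5] yaw 8.4 F [ 0.8 -0.2 -3.8] w 51.5 t 30.4
[0.0045, 0.0, -0.0004, 0.0, 0.0, 0.0]
[0.0045, 0.0, -0.0004, 0.0, 0.0, 0.0]
[0.0045, 0.0, -0.0003, -0.1, -0.1, -0.3]
3 rows
```

>>> {"op": "carry_out", "data": {
  "commands": [
    [0.0045, 0, -0.001, 0, 0, 0],
    [0.0045, 0, 0, 0, 0, 0],
    [0.003, 0, 0, 0, 0, -0.2]
  ]
}}

```text
t: 30.78
ee_pos: [545.9, -28.8, 106.5]
orientation: [1.101, 1.275, -1.1]
ft_force: [-0.2, -0.0, -2.8]
width: 51.9
```

```bash
python3 - <<'E'
from h import *
plan([(546.2,-28.6,97,8.5)],step=5)
E
```

```text
at [545.9 -28.8 106.5] yaw 8.4 F [-0.2 -0.  -2.8] w 51.9 t 30.775
[0.0047, 0.0002, -0.0001, 0.0, 0.0, 0.0]
[0.0048, 0.0001, -0.0001, 0.0, 0.0, 0.0]
2 rows
```

>>> {"op": "carry_out", "data": {
  "commands": [
    [0.004, 0, 0, 0, 0, 0],
    [0.004, 0, 0, 0, 0, 0],
    [0.002, 0, 0, 0, 0, 0]
  ]
}}

```text
t: 31.15
ee_pos: [546.0, -28.8, 97.3]
orientation: [1.101, 1.276, -1.1]
ft_force: [-11.8, 0.4, 34.5]
width: 51.7
```

>>> {"op": "carry_out", "data": {
  "commands": [
    [0, 0, 0, 0, 0, 0],
    [0, 0, 0, 0, 0, 0],
    [0, 0, 0, 0, 0, 0]
  ],
  "grip": 0.25
}}

```text
t: 31.52
ee_pos: [547.4, -28.9, 98.5]
orientation: [1.102, 1.273, -1.098]
ft_force: [-0.4, -0.3, 0.3]
width: 65.5
```

>>> {"op": "carry_out", "data": {
  "commands": [
    [-0.02, 0, 0, 0, 0, 0],
    [-0.05, 0, 0, 0, 0, 0],
    [-0.06, 0, 0, 0, 0, 0],
    [0, 0, 0, 0, 0, 0]
  ]
}}

```text
t: 32.02
ee_pos: [547.2, -29.0, 231.2]
orientation: [1.102, 1.275, -1.099]
ft_force: [0.7, -0.1, -0.2]
width: 65.6
```

```bash
python3 - <<'E'
from h import *
w=get('wrist');cv2.imwrite('pics/w9.png',w['pixels'])
print([(c.round(0),ray(w,*c,125).round(1)[:2]) for c,a in blobs(w,'blue',40)])
# black bar knob: blobs darker inside the right part
print([(c,int(a),ray(w,*c,128).round(1)) for c,a in blobs(w,'black',60) if c[1]<240])
plan([])
E
```

```text
[(array([238.,  88.]), array([515.5,  58.2])), (array([257.,  88.]), array([531.7,  60.8])), (array([276.,  88.]), array([548. ,  63.1])), (array([257., 109.]), array([534.3,  43.5])), (array([276., 109.]), array([550.6,  45.9])), (array([238., 109.]), array([518.3,  41. ])), (array([239., 129.]), array([520.7,  23.9])), (array([257., 129.]), array([536.9,  26.3])), (array([275., 129.]), array([553.2,  28.7])), (array([239., 172.]), array([526.2, -14.6])), (array([257., 172.]), array([542.5, -12.2])), (array([275., 172.]), array([558.6,  -9.9])), (array([240., 191.]), array([528.8, -31.7])), (array([257., 191.]), array([545. , -29.5])), (array([274., 191.]), array([561.1, -27.1])), (array([240., 208.]), array([531.3, -48.9])), (array([257., 208.]), array([547.4, -46.6])), (array([274., 208.]), array([563.7, -44.3]))]
[]
at [545.4 -28.9 228.6] yaw 8.4 F [-0.5  0.1 -0.1] w 65.9 t 32.075
0 rows
```

View pics/w9.png

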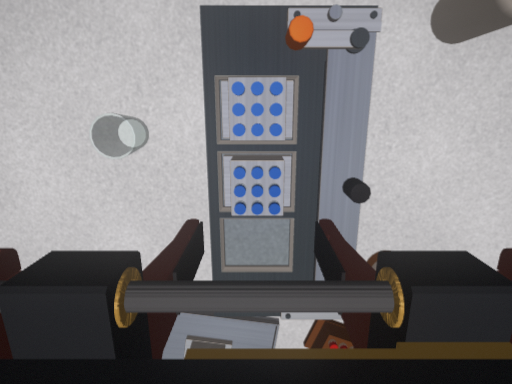

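Both blue blocks are seated, with caps centred at (257,109) and (257,191), and pocket 1 is empty. The bar knob is at (361,190).

```bash
python3 - <<'E'
from h import *
w=get('wrist');print(ray(w,361,190,131),ray(w,358,186,118))
plan([(640,-13,200,8.4),(640,-13,115,8.4)],step=45)
E
```

```text
[635.84321792 -12.62434999 131.        ] [637.15661151 -11.90490694 118.        ]
at [544.2 -28.8 226.8] yaw 8.4 F [-0.1 -0.2 -1.4] w 65.3 t 32.125
[0.0087, 0.0324, -0.0005, 0.0, 0.0, 0.0]
[0.0087, 0.0324, -0.0005, 0.0, 0.0, 0.0]
[0.0088, 0.0325, -0.0005, 0.0, -0.1, 0.4]
[0.0425, 0.0, 0.0, 0.0, 0.0, 0.0]
[0.0425, -0.0001, 0.0, 0.0, 0.0, 0.0]
5 rows
```

>>> {"op": "carry_out", "data": {
  "commands": [
    [0, 0.032, 0, 0, 0, 0],
    [0, 0.032, 0, 0, 0, 0],
    [0.02, 0.028, 0, 0, 0, 0.3],
    [0, 0, 0, 0, 0, 0]
  ],
  "grip": 0.3
}}

```text
t: 32.62
ee_pos: [632.2, -14.8, 196.6]
orientation: [1.096, 1.289, -1.109]
ft_force: [-0.7, -0.3, -0.2]
width: 61.3
```

```bash
python3 - <<'E'
from h import *
plan([(638,-12.5,115,8.4)],step=25)
E
```

```text
at [632.2 -14.8 196.6] yaw 8.4 F [-0.7 -0.3 -0.2] w 61.3 t 32.625
[0.0204, 0.0018, -0.0003, 0.0, 0.0, 0.0]
[0.0204, 0.0018, -0.0002, 0.0, -0.1, 0.3]
[0.0204, 0.0017, -0.0003, 0.0, -0.1, 0.3]
[0.0203, 0.0017, -0.0003, 0.0, 0.0, 0.0]
4 rows
```

>>> {"op": "carry_out", "data": {
  "commands": [
    [0.02, 0.001, 0, 0, 0, 0.3],
    [0.02, 0.001, -0.001, 0, 0, 0.3],
    [0.02, 0.001, -0.001, 0, 0, 0],
    [0.016, 0, 0, 0, 0, 0],
    [0, 0, 0, 0, 0, 0]
  ]
}}

```text
t: 33.25
ee_pos: [628.3, -12.3, 113.8]
orientation: [1.098, 1.289, -1.108]
ft_force: [-1.3, -0.3, 1.1]
width: 61.5
```

>>> {"op": "carry_out", "data": {
  "commands": [
    [0, 0, 0, 0, 0, 0],
    [0, 0, 0, 0, 0, 0],
    [0, 0, 0, 0, 0, 0],
    [0, 0, 0, 0, 0, 0]
  ],
  "grip": 1
}}

```text
t: 33.75
ee_pos: [632.7, -12.3, 116.3]
orientation: [1.102, 1.281, -1.101]
ft_force: [5.0, 0.8, -4.6]
width: 25.2
```

Still closing. I'll let it finish, then push the bar home.

>>> {"op": "carry_out", "data": {
  "commands": [
    [0.001, 0.002, 0, 0, 0, 0],
    [0, 0, 0, 0, 0, 0]
  ]
}}

```text
t: 34.0
ee_pos: [635.1, -12.0, 116.4]
orientation: [1.103, 1.281, -1.1]
ft_force: [1.4, -0.1, -7.2]
width: 19.1
```

>>> {"op": "carry_out", "data": {
  "commands": [
    [0, -0.009, 0, 0, 0, 0],
    [0, -0.009, 0, 0, 0, 0],
    [0, -0.008, 0, 0, 0, 0]
  ]
}}

```text
t: 34.38
ee_pos: [613.1, -15.3, 116.4]
orientation: [1.107, 1.273, -1.093]
ft_force: [5.8, 1.0, -6.3]
width: 19.3
```

>>> {"op": "carry_out", "data": {
  "commands": [
    [0, -0.006, 0, 0, 0, 0],
    [0, -0.004, 0, 0, 0, 0],
    [0, -0.003, 0, 0, 0, 0]
  ]
}}

```text
t: 34.75
ee_pos: [604.2, -16.6, 116.5]
orientation: [1.113, 1.266, -1.086]
ft_force: [13.7, 2.8, -13.3]
width: 18.9
```

>>> {"op": "carry_out", "data": {
  "commands": [
    [0, -0.004, 0, 0, 0, 0],
    [0, -0.003, 0, 0, 0, 0]
  ]
}}

```text
t: 35.0
ee_pos: [604.3, -16.7, 116.6]
orientation: [1.121, 1.254, -1.075]
ft_force: [12.3, 2.8, -11.6]
width: 19.5
```

>>> {"op": "carry_out", "data": {
  "commands": [
    [0, 0, 0, 0, 0, 0],
    [0, 0, 0, 0, 0, 0],
    [-0.015, 0, 0, 0, 0, 0],
    [-0.04, 0, 0, 0, 0, 0],
    [-0.05, 0, 0, 0, 0, 0],
    [0, 0, 0, 0, 0, 0]
  ],
  "grip": 0.68
}}

```text
t: 35.75
ee_pos: [600.2, -17.8, 228.0]
orientation: [1.121, 1.253, -1.075]
ft_force: [0.3, 0.2, -0.2]
width: 28.0
```

```bash
python3 - <<'E'
from h import *
plan([(527,100,210,8)],step=45)
E
```

```text
at [600.2 -17.8 228. ] yaw 8.3 F [ 0.3  0.2 -0.2] w 28.0 t 35.75
[0.0041, -0.014, -0.0318, 0.1, 0.0, -0.5]
[0.0042, -0.014, -0.0317, 0.1, 0.0, -0.5]
[0.0043, -0.014, -0.0317, 0.1, -0.1, -0.5]
[0.0045, -0.014, -0.0318, 0.0, 0.0, -0.4]
4 rows
```

>>> {"op": "carry_out", "data": {
  "commands": [
    [0.004, -0.014, -0.032, 0, 0, -0.5],
    [0.004, -0.014, -0.032, 0, 0, -0.5],
    [0.004, -0.014, -0.032, 0, 0, -0.5],
    [0.004, -0.014, -0.032, 0, 0, -0.5],
    [0, 0, 0, 0, 0, 0]
  ],
  "grip": 0.35
}}

```text
t: 36.38
ee_pos: [522.7, 102.7, 211.6]
orientation: [1.102, 1.276, -1.104]
ft_force: [0.6, -0.2, 0.7]
width: 57.2
```

```bash
python3 - <<'E'
from h import *
w=get('wrist')
for c,a in blobs(w,'orange',20): print('orange',c,a,[ray(w,*c,z).round(1) for z in(130,140)])
print([(ray(w,*c,125).round(1)[:2]) for c,a in blobs(w,'blue',40)])
plan([(526.5,100.5,127,8)],step=25)
E
```

```text
orange [261.54 201.04] 389 [array([524.6, 100.1, 130. ]), array([524.1, 103.1, 140. ])]
[array([514.1, 238.7]), array([515.8,  58.8]), array([532.1,  61.1]), array([548.4,  63.6]), array([518.4,  41.4]), array([534.7,  43.7]), array([550.8,  46.2]), array([553.6,  28.7]), array([521. ,  23.9]), array([537.2,  26.3]), array([526.9, -17.6]), array([543.2, -15.2]), array([559.6, -12.8]), array([529.1, -32.1]), array([545.3, -29.8]), array([561.6, -27.4]), array([531.6, -49.5]), array([547.9, -47.1]), array([564.1, -44.7])]
at [523.5 102.  211.9] yaw 8.2 F [-0.6  0.6  0.5] w 56.9 t 36.425
[0.0212, 0.0007, 0.0005, 0.0, 0.0, 0.0]
[0.0212, 0.0007, 0.0005, 0.0, 0.0, 0.0]
[0.0212, 0.0007, 0.0005, 0.0, 0.0, 0.0]
[0.0213, 0.0007, 0.0005, 0.0, 0.0, 0.0]
4 rows
```

>>> {"op": "carry_out", "data": {
  "commands": [
    [0.022, 0, 0, 0, 0, 0],
    [0.022, 0, 0, 0, 0, 0],
    [0.022, 0, 0, 0, 0, 0],
    [0.02, 0, 0, 0, 0, 0],
    [0, 0, 0, 0, 0, 0]
  ]
}}

```text
t: 37.05
ee_pos: [527.6, 97.3, 125.0]
orientation: [1.107, 1.27, -1.104]
ft_force: [0.2, 0.1, 0.1]
width: 57.1
```

```bash
python3 - <<'E'
from h import *
plan([(526,101,127,8)],step=25)
E
```

```text
at [527.6  97.3 125. ] yaw 8.0 F [0.2 0.1 0.1] w 57.1 t 37.05
[-0.002, -0.001, -0.0039, 0.0, 0.0, 0.0]
1 rows
```

>>> {"op": "carry_out", "data": {
  "commands": [
    [-0.002, 0, -0.004, 0, 0, 0],
    [0, 0, 0, 0, 0, 0],
    [0, 0, 0, 0, 0, 0],
    [0, 0, 0, 0, 0, 0],
    [0, 0, 0, 0, 0, 0]
  ],
  "grip": 1
}}

```text
t: 37.67
ee_pos: [527.3, 100.6, 129.5]
orientation: [1.108, 1.269, -1.104]
ft_force: [1.1, -0.9, -1.6]
width: 19.1
```

```bash
python3 - <<'E'
from h import *
p=ctrl.get_obs()['ee_pos']
plan([(*q[:2],127,8) for q in arc((p[0],p[1],127),8.3,89.5,-1,9)])
E
```

```text
at [527.3 100.6 129.5] yaw 7.9 F [ 1.1 -0.9 -1.6] w 19.1 t 37.675
[0.0025, 0.0009, -0.0096, 0.0, 0.0, 0.0]
[0.0, 0.0025, -0.0093, 0.0, 0.0, 0.0]
[0.0, 0.0041, -0.0087, 0.0, 0.0, 0.0]
[0.0001, 0.0056, -0.0079, 0.0, 0.0, 0.0]
[0.0, 0.0068, -0.0068, 0.0, 0.0, 0.0]
[0.0, 0.008, -0.0054, 0.0, 0.0, 0.0]
[0.0, 0.0088, -0.004, 0.0, 0.0, 0.0]
[0.0001, 0.0093, -0.0024, 0.0, 0.0, 0.0]
[0.0, 0.0096, -0.0008, 0.0, 0.0, 0.0]
9 rows
```

>>> {"op": "carry_out", "data": {
  "commands": [
    [0.002, 0.0005, -0.0096, 0, 0, 0],
    [0, 0.0025, -0.0093, 0, 0, 0],
    [0, 0.004, -0.0087, 0, 0, 0],
    [0, 0.0055, -0.008, 0, 0, 0],
    [0, 0.0065, -0.007, 0, 0, 0]
  ]
}}

```text
t: 38.3
ee_pos: [541.8, 146.9, 129.4]
orientation: [1.108, 1.266, -1.103]
ft_force: [4.5, -5.9, -1.7]
width: 19.2
```

```bash
python3 - <<'E'
from h import *
c=np.array([581.7,108.5]);p=ctrl.get_obs()['ee_pos'];d=p[:2]-c;th=np.degrees(np.arctan2(-d[0],d[1]))-8.3;print(np.hypot(*d),th)
plan([(*(c+55*np.array([-np.sin(np.radians(8.3+t)),np.cos(np.radians(8.3+t))])),127,8) for t in np.linspace(th,-2,6)[1:]])
E
```

```text
55.35672463721507 37.79574780586894
at [541.8 146.9 129.4] yaw 7.9 F [ 4.5 -5.9 -1.7] w 19.2 t 38.3
[0.0024, 0.0065, -0.004, -0.1, 0.1, -0.3]
[0.0, 0.0069, -0.0034, 0.0, 0.0, 0.0]
[0.0, 0.0072, -0.0024, 0.0, 0.0, 0.0]
[0.0, 0.0075, -0.0013, 0.0, 0.0, 0.0]
[0.0, 0.0077, -0.0003, 0.0, 0.0, 0.0]
5 rows
```

>>> {"op": "carry_out", "data": {
  "commands": [
    [0.001, 0.0065, -0.003, 0, 0, 0],
    [0, 0.007, -0.003, 0, 0, 0],
    [0, 0.007, -0.0024, 0, 0, 0],
    [0, 0.0075, -0.0013, 0, 0, 0],
    [0, 0.0075, 0, 0, 0, 0],
    [0, 0.002, 0, 0, 0, 0]
  ]
}}

```text
t: 39.05
ee_pos: [573.9, 163.4, 128.8]
orientation: [1.102, 1.277, -1.115]
ft_force: [-10.8, -1.9, 13.8]
width: 19.1
```

```bash
python3 - <<'E'
from h import *
c=np.array([581.7,108.5]);p=ctrl.get_obs()['ee_pos'];d=p[:2]-c;th=np.degrees(np.arctan2(-d[0],d[1]))-8.3;print(np.hypot(*d),th);plan([])
E
```

```text
55.44686102446833 -0.239235090844101
at [573.9 163.4 128.8] yaw 7.9 F [-10.8  -1.9  13.8] w 19.1 t 39.05
0 rows
```

>>> {"op": "carry_out", "data": {
  "commands": [
    [0, 0, 0, 0, 0, 0],
    [0, 0, 0, 0, 0, 0],
    [-0.015, 0, 0, 0, 0, 0],
    [-0.04, 0, 0, 0, 0, 0],
    [-0.05, 0, 0, 0, 0, 0],
    [-0.05, 0, 0, 0, 0, 0]
  ],
  "grip": 0.5
}}

```text
t: 39.8
ee_pos: [575.2, 164.1, 286.3]
orientation: [1.101, 1.281, -1.118]
ft_force: [0.7, 0.6, -0.1]
width: 44.0
```

```bash
python3 - <<'E'
from h import *
plan([(530,40,330,8)],step=45)
E
```

```text
at [575.2 164.1 286.3] yaw 7.8 F [ 0.7  0.6 -0.1] w 44.0 t 39.8
[-0.0107, -0.0156, 0.0292, 0.0, 0.0, 0.0]
[-0.0107, -0.0156, 0.0292, -0.1, 0.0, 0.3]
[-0.0108, -0.0155, 0.0292, 0.0, 0.0, 0.3]
[-0.0109, -0.0155, 0.0291, 0.0, 0.0, 0.0]
4 rows
```

>>> {"op": "carry_out", "data": {
  "commands": [
    [-0.011, -0.0155, 0.029, 0, 0, 0],
    [-0.011, -0.0155, 0.029, 0, 0, 0.3],
    [-0.011, -0.0155, 0.029, 0, 0, 0.3],
    [-0.011, -0.0155, 0.029, 0, 0, 0],
    [0, 0, 0, 0, 0, 0],
    [0, 0, 0, 0, 0, 0],
    [0, 0, 0, 0, 0, 0]
  ]
}}

```text
t: 40.67
ee_pos: [533.5, 40.0, 343.6]
orientation: [1.118, 1.262, -1.093]
ft_force: [-0.2, -0.3, -0.1]
width: 43.7
```

```bash
python3 - <<'E'
from h import *
w=get('wrist');s=get('side')
print('orange',[ray(w,*c,z).round(1) for c,a in blobs(w,'orange',20) for z in(130,140,150)])
print('blue',[(ray(w,*c,125).round(1)[:2]) for c,a in blobs(w,'blue',30)])
im=np.hstack([w['pixels'][:,140:400],cv2.resize(s['pixels'][130:360,150:370],(367,384))]);cv2.imwrite('pics/w10.png',im)
E
```

```text
orange [array([572.9, 166.5, 130. ]), array([571.5, 165. , 140. ]), array([570.2, 163.5, 150. ])]
blue [array([524. , 225.1]), array([515.6,  58.8]), array([532.1,  61.1]), array([548.2,  63.4]), array([518.1,  41.3]), array([534.6,  43.9]), array([550.9,  46.5]), array([520.9,  24.1]), array([537. ,  26.5]), array([553.4,  29.2]), array([526.3, -14.5]), array([542.6, -12.2]), array([558.8,  -9.8]), array([528.9, -32. ]), array([545.2, -29.4]), array([561.3, -27. ]), array([531.3, -49.1]), array([547.5, -46.7]), array([563.9, -44.5])]
```

View pics/w10.png

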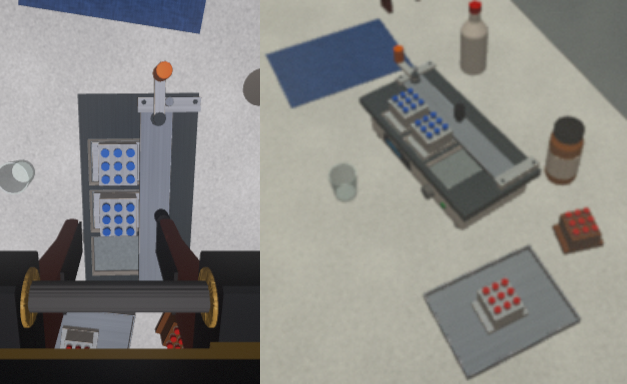

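Both blue blocks sit flat in pockets 3 and 2, and the bar covers their far flanges. The lever points back along +y and the red block stands flat in the tray. The jar, bottle, beaker and look-alike haven't visibly moved. I'm handing the job in.

```bash
python3 -c "
from h import *
print(ctrl.get_obs()['ft_force'].round(1)); print(ctrl.close_job())"
```

```text
[0.6 0.2 0.1]
the job is handed in; nothing more can be done
None
```

The job is done and handed in at about 41 s on the robot's clock. I unlocked the lever, drew the bar back and stood the one red-capped block in the steel tray. I then seated both blue-capped blocks, in pockets 3 and 2, pushed the bar home and locked the lever again.

**Last checks, all from the cameras and the arm's readings:**
- **Blue blocks:** both are about 1 mm or less from my own measurement of the pocket centres, and flat and square as far as the images show.
- **Bar:** the knob stopped within about 1 mm of its starting position, with 12–14 N against the stop.
- **Lever:** the gripped knob came back to about 0° against its stop, with 11 N. The camera position agrees with the start to a few mm.
- **Red block:** it stands flat near the middle of the tray.
- **Other objects:** the jar, bottle, beaker and brown look-alike had not visibly moved. The arm ended clear of everything, with no contact force.

No check failed. The one mismatch was a 2–5 mm difference between camera views of the knob positions early on, which the grips absorbed. Handing in reported no verdict.

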